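# Close out a coating check

## Task

The thickness check of the white coupon is done: lift it off the blue rail and hang it on the green rail next to it. Put the steel step block used for the check away, lying flat in the open bay of the black case, and slide the amber lid fully home, past the click of its end ridge. Drop nothing, and leave everything else where it is.

Things in the scene. Friction and masses are not known exactly. Their poses are not given: they have to be found in the camera images.
- rack: White two-tier sloping bench rack, fixed, 314 mm wide (its y). Origin: on the bench under its middle; its front (-x) faces the robot. Both tiers rise to the rear at 35 degrees. The sides are open above the lower shelf; the uprights stand behind, at x over 72 mm, y = +/-157 mm.
- tier_edge (a point): Middle of the front edge of the rack's upper tier, which is full of bins and overhangs the case: from here (x = -26, z = 257 mm in the rack's frame; lip 10 mm higher) it goes back and up to z = 400 mm over the rack's whole width. A gripper must lean back towards the robot by some 35 degrees to work on the case under it.
- case: Black slide-top case fixed on the lower tier, 86 (x) by 150 (y) by 41 mm (z). Origin: centre of its underside. x points up the 35 degree slope, y (level) along the rack, z out of its mouth, square to the slope. Walls 4 mm; the tops of those at x = +/-43 mm turn in over the lid's edges to x = +/-36 mm (z = 38.5 to 41 mm).
- case_bay (a point): Middle of the foam floor of the case's open bay, at (0, 31, 12) mm in the case's frame, axes as the case's. The bay for the step block: 78 mm (x; 72 mm between the turned-in edges) by 80 mm (y), from case y = -9 to +71 mm; the walls stand 29 mm above this floor, the lid's underside 21 mm. The half beyond, towards -y, is full of foils.
- lid (a joint): Opening of the amber lid, m: 0 fully home, starts at 0.084 to 0.108, travel ends at 0.112. It closes towards the case's +y and cannot leave its channel. It slides with about 1.5 N and stays where left. From 0.0095 to 0.0005 its nibs ride over the sprung end ridge (8 to 10 N along the channel, crest at 0.005), then it clicks home.
- lid_grip (a point): Centre of the lid's thumb bar: 34 (case x) by 10 (case y) by 16 mm high (case z = 37.5 to 53.5 mm), standing near the lid's -y end (15 mm in from it). It lies at (0, -58 mm minus the lid opening, 45.5 mm) in the case's frame, axes as the case's. Lid: 77 by 144 by 4 mm, top face at case z = 37.5 mm.
- block_mid (a point): Middle of the loose steel step block, 50 (x) by 22 (y) by 18 mm (z), about 0.11 kg, lying on the bench at any yaw; 9 mm over the centre of its underside, z up. Three steps: 6 mm high for x = -25 to -11 mm, 12 mm to x = +3 mm, 18 mm from there to +25 mm. Grip it across its 22 mm width, best at x = +5 to +12 mm.
- stand: Dark rail stand, fixed, 340 mm long (its y). Origin: on the bench. Two level 10 mm bars in line along y, at x = -30, axis z = 240 mm: blue from y = -161 to -15, green from +15 to +161 mm. At each bar end a stop 10 (x) by 6 mm rises to z = 255 mm and an 8 mm arm runs back (+x) at bar height to the frame, x = 67 to 83 mm, z up to 248 mm.
- green_mid (a point): Point on the green bar's axis, half-way along it (y = +88 mm in the stand's frame), axes as the stand's. The grey coupon hangs 44 to 57 mm from here towards +y.
- coupon_tab (a point): Grip tab of the white coupon, on the blue rail: 24 (x, across the rail) by 8 (y, along it) by 36 mm; this point is 29.75 mm above the bar's axis, the tab reaches from 20 mm below to 16 mm above it. About 0.18 kg. Lifted 25 to 32 mm straight up it passes over the stops with its plate below the arms.
- coupon_seat (a point): Where the white coupon's roof-shaped hook sits: on the bar's axis when hung. The hook leaves 11.5 mm either side of the axis: shank in front (-x) to 56 mm below, short lip behind to 8 mm below. Plate 70 (x) by 3 (y) by 90 mm, its top edge 55 mm below this point.
- coupon_red_tab (a point): Same point of the dark red coupon near the outer (-y) end of the blue rail; stays there.
- coupon_grey_tab (a point): Same point of the grey coupon near the far (+y) end of the green rail; stays there.
- gauge: Dark hand gauge lying on the bench, 88 (x) by 50 by 24 mm high; origin under its centre. Leave it.
- tape: Roll of green masking tape, 68 mm across, 25 mm high; origin under its centre. Leave it.
- marker: Black marker with a red cap, 80 (x) by 14 by 14 mm; origin under its centre. Leave it.
- can: Upright can, 60 mm across, 110 mm high; origin under its centre. Leave it.
Mind the look-alikes: they are no part of the job. There is more than one size of the part that bears block_mid; the job needs the smallest.

How it is judged:
By the outcome, as a careful person would: the job done as asked, in the order asked, and still so for the second after the job is handed in, with the robot touching nothing.
It also fails if it takes over 53 s, if anything falls off the work surface, if the arm or the gripper's body presses on something with over 40 N, if the wrist force passes 120 N, or if a joint passes its speed limit or range.

## Robot

A 6-joint arm with a two-finger parallel gripper is mounted at the origin on the work surface. World frame = base frame: x ahead of the robot, y to its left, z up, the work surface at z = 0. Lengths are in m, angles in rad, forces in N, time in s.
With the tool pointing down it reaches from about 0.375 to 0.975 m from the base axis. Payload 3.8 kg.
Tool frame: the origin (TCP) lies at the very end of the fingers, on their centre line; the grasp point (between the pads) lies 19 mm behind it; z points along the fingers, y is the direction in which the jaws open and shut (so a half turn about z gives the same grasp; the last joint's range is limited). The gripper opens to 85 mm and grips with 20 to 120 N. Pads are 22 mm wide; open, the fingers measure 114 mm over their backs; the gripper's body (76 mm by 85 mm) begins 54 mm behind the grasp point. The pads swing forward as they close: fully open they stand 13 mm farther back than shut.
Start: joints at [-1.156, 0.264, 1.604, -0, 1.274, -0.037], TCP at [0.295, -0.607, 0.231] pointing down, gripper open.
Joint ranges: [-2.63, 2.63], [-0.94, 2.18], [0.31, 2.57], [-1.31, 4.45], [0, 2.66], [-2.55, 2.55]. Speed limits (rad/s): [2.57, 2.57, 3.14, 3.14, 3.14, 3.14].

## Interface

Orientations are given as a rotation vector (axis times angle).
In Python, from workcell import bot, viewer, finish_job gives the robot as it stands.
- The arm moves only by the tool servo_tool, never from a script. Its argument "plan" is a list that holds one entry, the list of rows, each a list of 6 numbers: the shift along the tool's x, y, z in cm, then the turn, a rotation vector about the tool's x, y, z in degrees. A call has 1 to 20 rows; each row is the pose to reach, as a shift and turn from the pose measured when the call began, along the tool's axes at that moment; what a row does not reach only later rows make up. A row lasts 1/12 s, in which the tool goes at most 41.7 mm and 7.16 degrees, less where a joint would pass 70% of its speed; a pose out of reach is approached as far as the arm can. A call with a gripper value outside its range is refused whole. "claw" is the finger opening in cm, from 0 to 8.54, set as the call begins (left out, the last holds). The fingers move at their own pace and stop on an object; "grip_force" is the grip in N (left out, the last holds). Time passes only in rows, so rows that repeat a pose let the fingers close. It gives the time, the measured TCP pose, the force and the opening at its end, in the units of the state.
- bot.read_state(): the state, without advancing time (a new reading comes with each control period).
- viewer.read_camera(name): name is "side" or "top" or "wrist"; returns a dict with "color" (480x640x3 uint8, red, green, blue), "fx", "fy", "cx", "cy" (pixels), "k1" (the pictures are not rectified: a ray, as slopes to the right and down, at radius r is drawn at 1 + k1 r^2 times it, then the intrinsics apply), "eye" and "rotation" of the camera in the world; the wrist camera has in their place "T_tool_cam" (4x4, takes a point from camera to tool coordinates, whose origin is the TCP and whose axes are the flange's). Camera axes: x right, y down, z forward; pixel columns grow to the right and rows downward; lengths in m; the calibration is good to about 2 mm. A picture is of the moment at which its call begins: read the wrist's pose just before it. There is no depth.
- finish_job(): hands the job in, once; it reports no verdict.
The state is a dict: "time": time; "q": joint angles; "joint_vel": joint speeds; "joint_torque": joint torques, N m; "tool_pos": TCP position; "tcp_rot": TCP orientation; "wrist_force": force on the tool from outside, world axes, zero at the start; "torque": the same for the moment, N m; "width": opening from 0.0 (shut) to 1.0 (fully open).
Only numpy, scipy, OpenCV 4.12 (cv2) and the standard library are available. Lean on these libraries where they do the work, as an engineer would, in place of code of your own. Each camera call takes 0.05 s, during which the arm holds its last target.

## Working session

There is one attempt and no reset: what is moved stays moved. The work goes in short steps, Python scripts to look and compute and a tool call to move; the robot and the scene stay as the last step left them, time stands still between calls to the robot, and variables do not carry over. Pictures are saved under pics/ and viewed, and the job is handed in when it is done.

Besides the shell and the picture viewer there is one more tool, called as name(argument=value, ...), one argument or row to a line, values as JSON. servo_tool: Moves the arm, as the interface text tells. Its arguments: {"type":"object","properties":{"plan":{"type":"array"},"claw":{"type":"number"},"grip_force":{"type":"number"}},"required":["plan"]}

```bash
ls; mkdir -p pics; python3 - <<'E'
from workcell import bot, viewer
import cv2
s=bot.read_state(); print(s)
for n in ["side","top","wrist"]:
    c=viewer.read_camera(n); cv2.imwrite(f"pics/{n}0.png",c["color"][:,:,::-1])
    print(n,{k:v for k,v in c.items() if k!="color"})
E
```

```text
pics
{'time': 0.0, 'q': array([-1.15596111e+00,  2.64749512e-01,  1.60540207e+00, -2.60037618e-05,
        1.27366557e+00, -3.68945335e-02]), 'joint_vel': array([-0.00036527,  0.00085414,  0.00056485, -0.00059454,  0.00021129,
       -0.00018283]), 'joint_torque': array([ 6.28828875e-04, -5.15115309e+01, -3.67315328e+01, -2.40911896e-05,
        1.29407897e-02,  2.52310872e-05]), 'tool_pos': array([ 0.29435062, -0.60662411,  0.2299493 ]), 'tcp_rot': array([-3.05967104e+00, -7.03081056e-01,  6.94250925e-04]), 'wrist_force': array([ 0.49635626, -0.40331301, -0.90072098]), 'torque': array([ 0.00484214, -0.05177519, -0.00620864]), 'width': 0.9986853265711212}
side {'fx': 459.7426615833482, 'fy': 459.7426615833482, 'cx': 323.53466807264465, 'cy': 236.84727513761962, 'k1': -0.11291549734375486, 'eye': array([0.43820952, 0.81108258, 0.69244747]), 'rotation': array([ 7.51273038e-04,  2.73479234e+00, -1.50330703e+00])}
top {'fx': 610.5662278794106, 'fy': 610.5662278794106, 'cx': 326.03182203610925, 'cy': 238.28280620721006, 'k1': -0.1517091355789343, 'eye': array([ 0.33870993, -0.01943733,  1.65437656]), 'rotation': array([-2.20045299,  2.14657055, -0.08414665])}
wrist {'fx': 402.0533451913774, 'fy': 402.0533451913774, 'cx': 316.0252770152153, 'cy': 238.40630484466317, 'k1': -0.023350571995577222, 'T_tool_cam': array([[-4.30200335e-04, -9.45934785e-01, -3.24356589e-01,
         8.44562600e-02],
       [ 9.99999575e-01, -6.71466816e-04,  6.31908440e-04,
         5.97381806e-04],
       [-8.15538861e-04, -3.24356179e-01,  9.45934672e-01,
        -1.42410258e-01],
       [ 0.00000000e+00,  0.00000000e+00,  0.00000000e+00,
         1.00000000e+00]])}
```

View pics/side0.png

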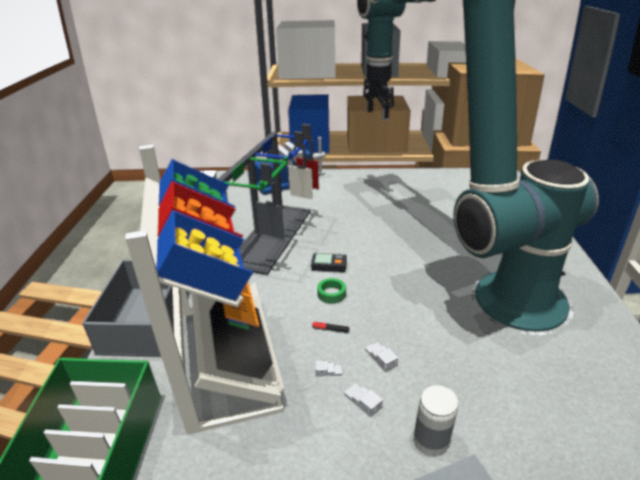

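View pics/top0.png

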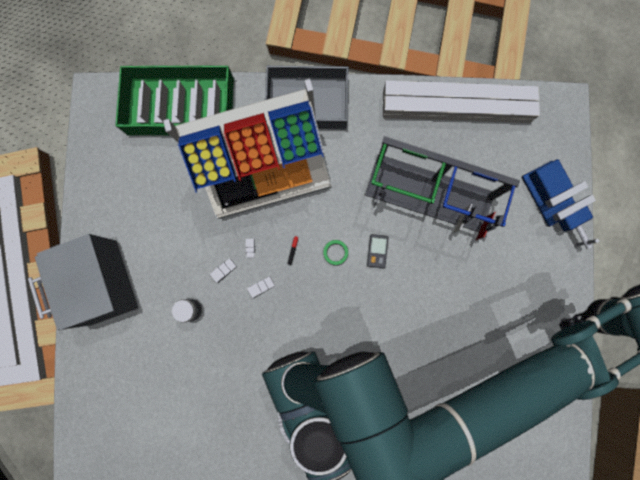

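View pics/wrist0.png

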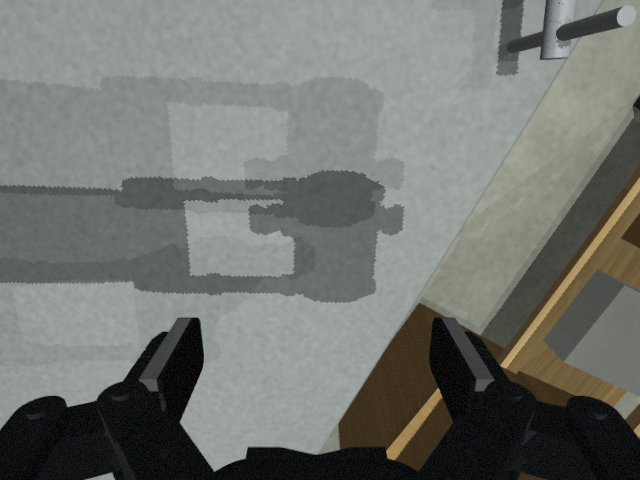

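The top view shows the rack with the case at (265,190), green and blue rails around (410,180) and (480,195), the three step blocks at (250,247), (222,270) and (260,287), and the distractors. In the side view the blocks are at (328,368), (380,354) and (364,397). The block at (250,247) top / (328,368) side looks smallest. Next I'll crop and measure.

```bash
cat > h.py <<'E'
import numpy as np, cv2
from scipy.spatial.transform import Rotation as R
from workcell import bot, viewer
def cam(n):
    s=bot.read_state(); c=viewer.read_camera(n)
    if n=="wrist":
        T=np.eye(4);T[:3,:3]=R.from_rotvec(s["tcp_rot"]).as_matrix();T[:3,3]=s["tool_pos"]
        T=T@c["T_tool_cam"]; c["R"]=T[:3,:3];c["eye"]=T[:3,3]
    else: c["R"]=R.from_rotvec(c["rotation"]).as_matrix()
    return c
def K(c): return np.array([[c["fx"],0,c["cx"]],[0,c["fy"],c["cy"]],[0,0,1.]])
def ray(c,uv):
    # invert r' = r(1+k1 r^2)
    p=(np.array(uv,float)-[c["cx"],c["cy"]])/[c["fx"],c["fy"]]
    x=p.copy()
    for _ in range(30): x=p/(1+c["k1"]*(x@x))
    d=c["R"]@np.array([x[0],x[1],1.]); return c["eye"],d/np.linalg.norm(d)
def onz(c,uv,z):
    e,d=ray(c,uv); return e+d*(z-e[2])/d[2]
def tri(*cu):
    A=np.zeros((3,3));b=np.zeros(3);L=[]
    for c,uv in cu:
        e,d=ray(c,uv);P=np.eye(3)-np.outer(d,d);A+=P;b+=P@e;L.append((e,d))
    x=np.linalg.solve(A,b)
    return x,[np.linalg.norm((x-e)-d*((x-e)@d)) for e,d in L]
def proj(c,P):
    P=np.atleast_2d(P); q=(P-c["eye"])@c["R"]; s=q[:,:2]/q[:,2:]
    s=s*(1+c["k1"]*(s**2).sum(1,keepdims=True)); return s*[c["fx"],c["fy"]]+[c["cx"],c["cy"]]
def crop(c,x0,y0,x1,y1,name,f):
    im=c["color"][y0:y1,x0:x1,::-1]; cv2.imwrite(f"pics/{name}.png",cv2.resize(im,None,fx=f,fy=f,interpolation=cv2.INTER_CUBIC))
E
python3 - <<'E'
from h import *
t=cam("top"); s=cam("side")
crop(t,170,60,340,310,"t_rack",2.4) if 0 else crop(t,190,140,340,230,"t_case",5)
crop(t,360,130,530,250,"t_stand",4.5)
crop(t,200,230,310,305,"t_blk",7)
crop(s,220,110,350,280,"s_stand",3.5)
crop(s,170,260,300,420,"s_case",3.7)
crop(s,300,310,420,420,"s_blk",5.4)
for p in [(250,247),(222,270),(260,287)]: print(onz(t,p,.012))
for p in [(328,368),(364,397),(380,354)]: print(onz(s,p,.012))
E
```

```text
[0.45083609 0.20097388 0.012     ]
[0.38658651 0.27501669 0.012     ]
[0.34364716 0.17025902 0.012     ]
[0.44803732 0.20843585 0.012     ]
[0.38318501 0.27751261 0.012     ]
[0.34521622 0.17352534 0.012     ]
```

```bash
python3 - <<'E'
import cv2,numpy as np
def pad(n): 
    i=cv2.imread(f"pics/{n}.png"); print(n,i.shape)
for n in ["t_case","t_stand","t_blk","s_stand","s_case","s_blk"]: pad(n)
E
```

```text
t_case (450, 750, 3)
t_stand (540, 765, 3)
t_blk (525, 770, 3)
s_stand (595, 455, 3)
s_case (592, 481, 3)
s_blk (594, 648, 3)
```

View pics/t_case.png

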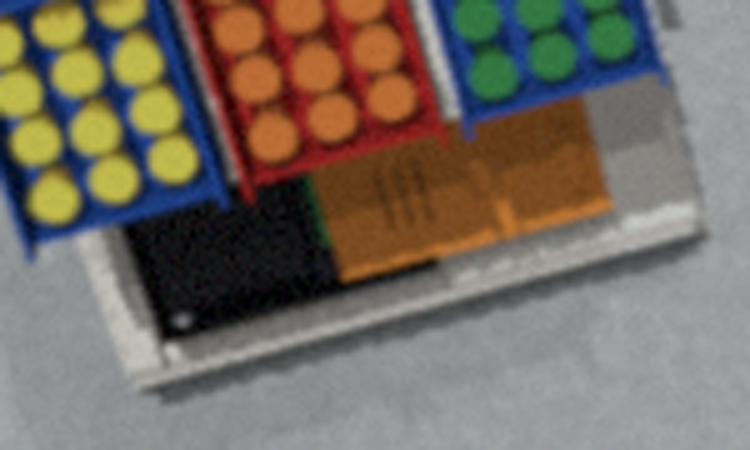

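View pics/t_stand.png

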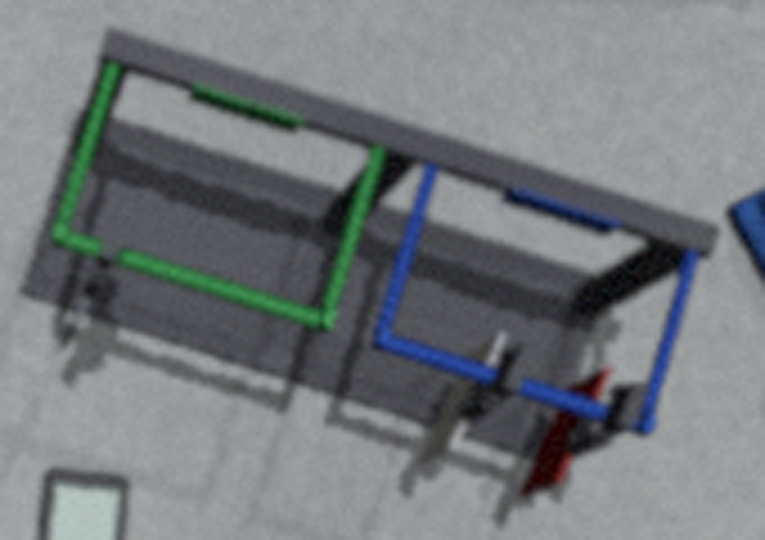

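View pics/t_blk.png

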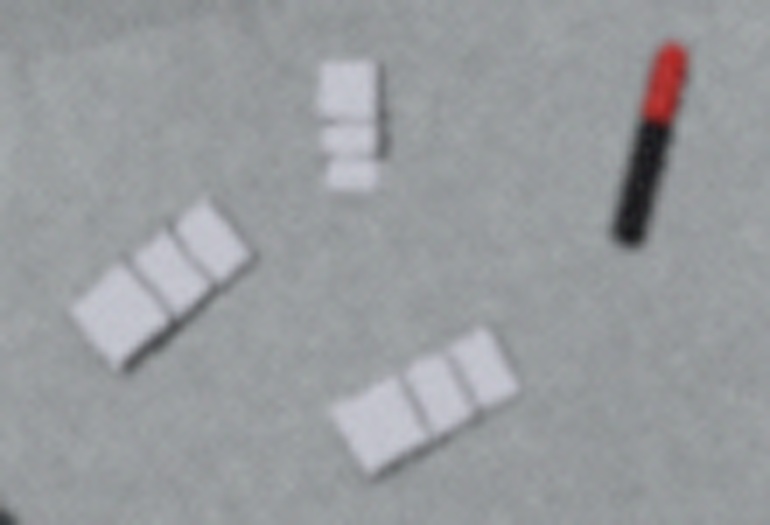

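View pics/s_stand.png

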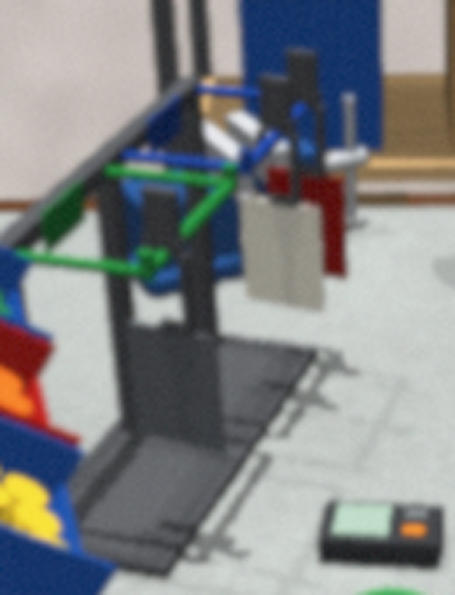

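View pics/s_case.png

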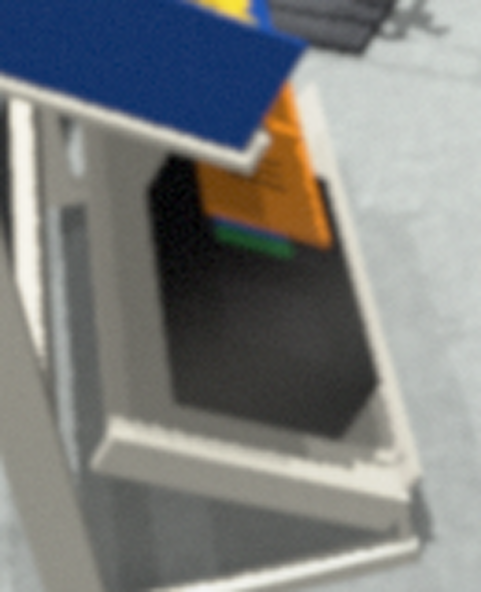

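View pics/s_blk.png

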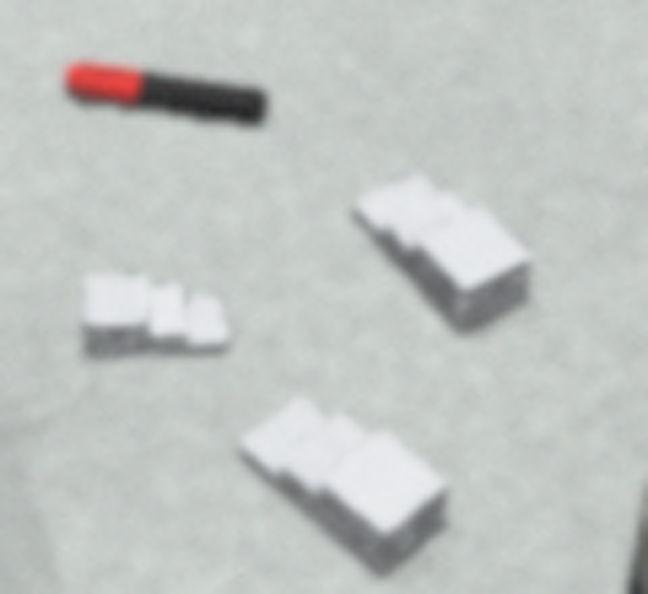

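The three step blocks are (250,247), (222,270) and (260,287). The crop confirms that (250,247) is the smallest: about 18.6 px × 2.7 mm = 50 mm, while the others are clearly larger. The white coupon is the pale plate at top (465,217), inboard of the red one. Now the rough poses.

```bash
python3 - <<'E'
from h import *
np.set_printoptions(precision=4,suppress=True)
t=cam("top"); s=cam("side")
T=lambda x,y:(360+x/4.5,130+y/4.5)
S=lambda x,y:(220+x/3.5,110+y/3.5)
pts=[onz(t,T(*p),.25) for p in [(60,238),(328,322),(383,342),(645,425)]]
loc=np.array([[-30,158],[-30,18],[-30,-18],[-30,-158]])/1000
print(np.array(pts))
w=np.array([p[:2] for p in pts]); a=w-w.mean(0); b=loc-loc.mean(0)
yaw=np.arctan2((b[:,0]*a[:,1]-b[:,1]*a[:,0]).sum(),(a*b).sum()); c,sn=np.cos(yaw),np.sin(yaw)
Rm=np.array([[c,-sn],[sn,c]]); o=w.mean(0)-Rm@loc.mean(0)
print("stand",o,np.degrees(yaw),(loc@Rm.T+o-w)*1000)
# white tab: top 
for z in (.29,.2858): 
  p=onz(t,T(512,365),z); print("tab?",p, Rm.T@(p[:2]-o))
# tab tops in both
print(tri((t,T(512,360)),(s,S(273,80))))
# grey
print(onz(t,T(103,278),.286)[:2], Rm.T@(onz(t,T(103,278),.286)[:2]-o))
# block corners: top face (z .018) crop /7 + (200,230)
B=lambda x,y:(200+x/7,230+y/7)
for p,z in [((320,62),.018),((378,62),.018),((378,118),.018),((319,118),.018),((380,190),.006),((328,190),.006)]: print(onz(t,B(*p),z))
# rack
C=lambda x,y:(190+x/5,140+y/5); D=lambda x,y:(170+x/3.7,260+y/3.7)
print("case corner dn+y",tri((t,C(168,335)),(s,D(338,437))))
print("shelf lip +y corner",tri((t,C(135,380)),(s,D(415,480))), tri((t,C(135,380)),(s,D(415,545))))
print("lid corner +y,-x",tri((t,C(342,280)),(s,D(330,247))))
for n,c in (("t",t),("s",s)): print(n)
E
```

```text
[[ 0.5914 -0.1133  0.25  ]
 [ 0.5511 -0.2531  0.25  ]
 [ 0.5414 -0.2819  0.25  ]
 [ 0.5018 -0.4201  0.25  ]]
stand [ 0.5752 -0.2755] -16.301894948697893 [[-0.6065 -2.1655]
 [ 0.3724  3.2579]
 [-0.0603 -2.4938]
 [ 0.2943  1.4014]]
tab? [ 0.5258 -0.3402  0.29  ] [-0.0293 -0.076 ]
tab? [ 0.5263 -0.3412  0.2858] [-0.0284 -0.0768]
(array([ 0.5264, -0.3417,  0.2838]), [np.float64(0.0027735136383056384), np.float64(0.002773513638305416)])
[ 0.565  -0.1329] [-0.0498  0.134 ]
[0.4722 0.2126 0.018 ]
[0.4727 0.1901 0.018 ]
[0.4511 0.1893 0.018 ]
[0.4505 0.2122 0.018 ]
[0.424  0.1891 0.006 ]
[0.4235 0.2094 0.006 ]
case corner dn+y (array([0.5587, 0.2702, 0.0551]), [np.float64(0.006132334183448001), np.float64(0.006132334183448122)])
shelf lip +y corner (array([0.5282, 0.288 , 0.0462]), [np.float64(0.000946242475671761), np.float64(0.0009462424756716373)]) (array([0.5316, 0.2954, 0.0071]), [np.float64(0.002138880771620202), np.float64(0.0021388807716202695)])
lid corner +y,-x (array([0.5782, 0.1737, 0.088 ]), [np.float64(0.0008140430098697617), np.float64(0.0008140430098695411)])
t
s
```

Stand: origin about (0.575,-0.2755), yaw -16.3°. The white coupon hangs at stand y of about -76 mm. I'll write a row helper, then raise and fly to above the tab with tool x pointing to the stand's -x.

```bash
cat >> h.py <<'E'
def down(xa,tilt=0):
    """tool pointing down, tool x at world azimuth xa (deg); tilt about tool y (deg)"""
    a=np.radians(xa); x=np.array([np.cos(a),np.sin(a),0]); z=np.array([0,0,-1.]); y=np.cross(z,x)
    return np.c_[x,y,z]@R.from_euler("y",tilt,degrees=True).as_matrix()
def rel(P,Rm,s=None,start=None):
    s=s or bot.read_state()
    R0=R.from_rotvec(s["tcp_rot"]).as_matrix() if start is None else start[1]; p0=s["tool_pos"] if start is None else start[0]
    return np.r_[R0.T@(np.array(P)-p0)*100, R.from_matrix(R0.T@Rm).as_rotvec(degrees=True)]
def rows(r,n): 
    for i in range(1,n+1): print([round(float(v),2) for v in r*i/n])
np.set_printoptions(precision=4,suppress=True)
E
python3 - <<'E'
from h import *
print(rel([.526,-.341,.40],down(163.7)))
E
```

```text
[  32.4363  -13.85    -16.8983   -0.0108   -0.0399 -137.8157]
```

servo_tool(
  plan=[
    [[0, 0, -4, 0, 0, -7], [1, -0.5, -8, 0, 0, -14], [3, -1.2, -12, 0, 0, -21], [5, -2, -15, 0, 0, -28], [7, -3, -17, 0, 0, -35], [9, -3.8, -17, 0, 0, -42], [11, -4.7, -17, 0, 0, -49], [13, -5.6, -17, 0, 0, -56], [15, -6.4, -17, 0, 0, -63], [17, -7.2, -17, 0, 0, -70], [19, -8.1, -17, 0, 0, -77], [21, -9, -17, 0, 0, -84], [23, -9.8, -17, 0, 0, -91], [25, -10.6, -17, 0, 0, -98], [27, -11.5, -17, 0, 0, -105], [28.5, -12.2, -17, 0, 0, -112], [30, -12.8, -17, 0, 0, -119], [31.2, -13.3, -17, 0, 0, -126], [32, -13.7, -17, 0, 0, -132], [32.4, -13.9, -17, 0, 0, -137.8]],
  ],
  claw=3.4,
  grip_force=60,
)

```text
time: 2.02
tool_pos: [0.5263, -0.3395, 0.401]
tcp_rot: [-0.435, -3.111, -0.001]
wrist_force: [0.1, -0.2, -0.1]
width: 0.395
```

```bash
python3 - <<'E'
from h import *
s=bot.read_state(); print(s["time"],s["tool_pos"],s["tcp_rot"],s["wrist_force"],s["q"],s["width"])
c=cam("wrist"); cv2.imwrite("pics/w1.png",c["color"][:,:,::-1]); 
import pickle; pickle.dump(c,open("w1.pkl","wb"))
E
```

```text
2.0167 [ 0.5263 -0.3395  0.401 ] [-0.4354 -3.1112 -0.0014] [ 0.0831 -0.2128 -0.1336] [-0.613   0.1172  1.4716  0.0008  1.5533 -1.9058] 0.39457441802393
```

View pics/w1.png

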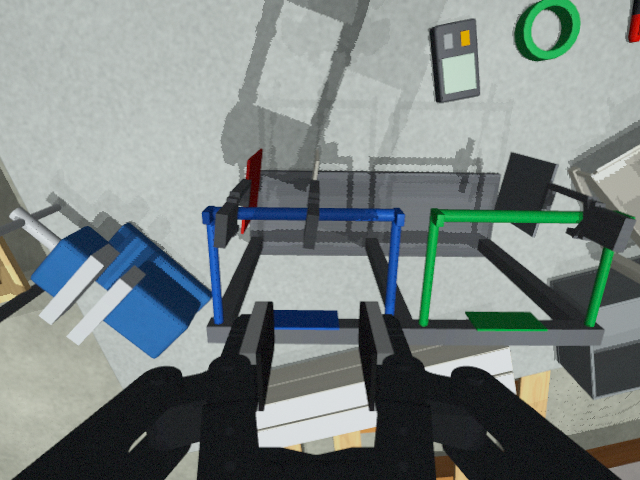

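The wrist view shows the blue bar from (209,214) to (398,215), the green bar from (436,215) to about (600,217), and the white coupon's tab at about (313,210). The red tab is at (232,215). I'll enlarge this.

```bash
python3 - <<'E'
from h import *
import pickle; c=pickle.load(open("w1.pkl","rb"))
crop(c,195,140,345,260,"w1c",5.3)
crop(c,420,140,640,260,"w1d",3.6)
E
```

```text
(no output)
```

View pics/w1c.png

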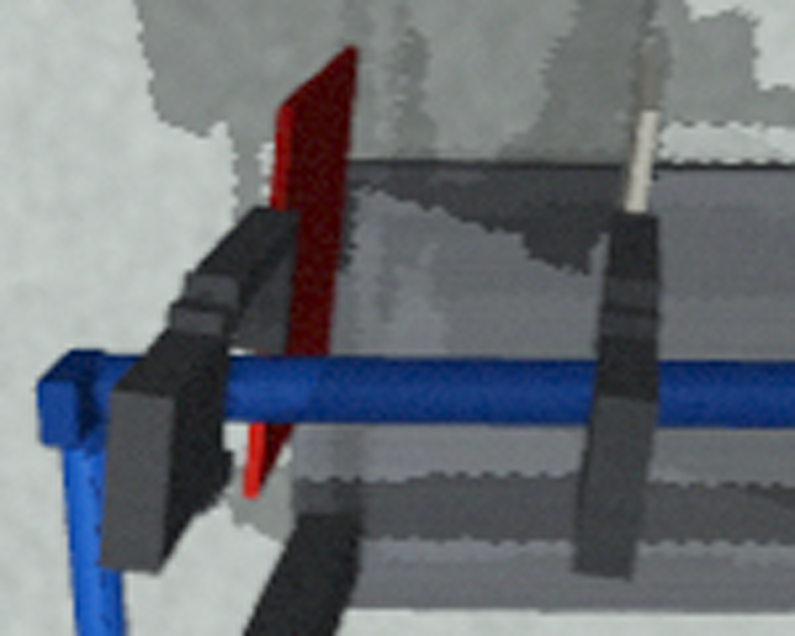

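View pics/w1d.png

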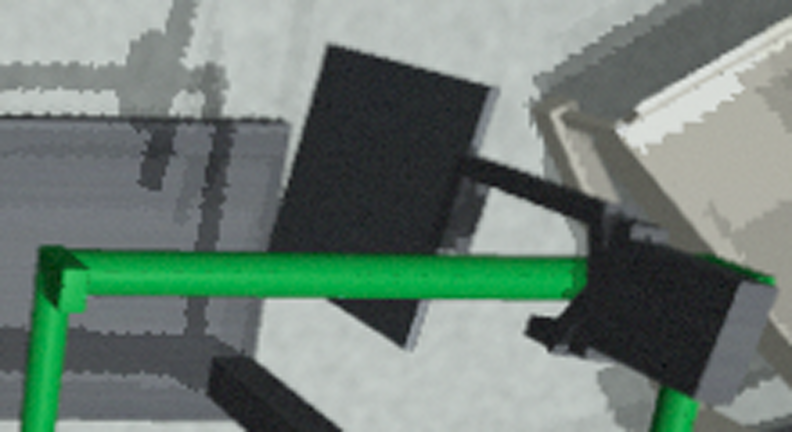

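```bash
python3 - <<'E'
from h import *
import pickle; c=pickle.load(open("w1.pkl","rb"))
W=lambda x,y:(195+x/5.3,140+y/5.3); G=lambda x,y:(420+x/3.6,140+y/3.6)
q=[onz(c,W(*p),.2858) for p in [(595,395),(657,395),(632,576),(577,572)]]
print(np.array(q)); m=np.mean(q,0); print("tab",m)
f=(q[0]+q[1])/2; r=(q[2]+q[3])/2; d=r-f; print("len",np.linalg.norm(d),"yaw",np.degrees(np.arctan2(d[1],d[0])))
# stops tops (rect 10x6 at z .255): blue outer, blue inner(full pix), green inner
bo=onz(c,W(70,378),.252); bi=onz(c,(398,214.5),.252); gi=onz(c,G(62,272),.252)
w=np.array([bo,bi,gi])[:,:2]; print(w)
d=gi-bo; print("bar yaw",np.degrees(np.arctan2(d[1],d[0]))-90, np.linalg.norm(d), np.linalg.norm(bi-bo))
# bar centre line on z=.245 at several points: edges rows at x=400..560 crop c: 357..420 center ~389; green crop d: x=300 253..298
a=onz(c,W(430,390),.243); b=onz(c,G(120,274),.243);b2=onz(c,G(520,277),.243); print(a,b,b2)
d=b2-a; yaw=np.degrees(np.arctan2(d[1],d[0]))-90; print("yaw",yaw)
n=d/np.linalg.norm(d); print("tab along bar from a:",(m-a)@n,"offset",np.cross(n[:2],(m-a)[:2]))
E
```

```text
[[ 0.5142 -0.342   0.2858]
 [ 0.5164 -0.3346  0.2858]
 [ 0.5387 -0.3443  0.2858]
 [ 0.5363 -0.3509  0.2858]]
tab [ 0.5264 -0.3429  0.2858]
len 0.024085937680209564 yaw -22.69882275203283
[[ 0.5002 -0.4161]
 [ 0.5418 -0.2797]
 [ 0.5507 -0.2514]]
bar yaw -17.0589382238295 0.17226424142124463 0.14257068638997922
[ 0.5181 -0.3692  0.243 ] [ 0.5578 -0.2374  0.243 ] [ 0.5825 -0.1531  0.243 ]
yaw -16.612267970855328
tab along bar from a: 0.02751514098728309 offset -0.00048069551909894325<stdin>:14: DeprecationWarning: Arrays of 2-dimensional vectors are deprecated. Use arrays of 3-dimensional vectors instead. (deprecated in NumPy 2.0)
```

```bash
python3 - <<'E'
from h import *
print(rel([.5264,-.3429,.2535],down(157.3)))
E
```

```text
[-0.0949 -0.3749 14.7467  0.0715 -0.0129  7.0196]
```

servo_tool(
  plan=[
    [[-0.1, -0.4, 2, 0, 0, 5], [-0.1, -0.4, 5, 0, 0, 7], [-0.1, -0.4, 8, 0, 0, 7], [-0.1, -0.4, 11, 0, 0, 7], [-0.1, -0.4, 13, 0, 0, 7], [-0.1, -0.4, 14.3, 0, 0, 7], [-0.1, -0.4, 14.7, 0, 0, 7], [-0.1, -0.4, 14.7, 0, 0, 7], [-0.1, -0.4, 14.7, 0, 0, 7]],
  ],
)

```text
time: 2.82
tool_pos: [0.527, -0.3437, 0.2555]
tcp_rot: [0.618, 3.078, 0.001]
wrist_force: [0.6, 0.1, 0.0]
width: 0.397
```

```bash
python3 - <<'E'
from h import *
s=bot.read_state(); print(s["time"],s["tool_pos"],s["tcp_rot"],s["wrist_force"],s["width"])
c=cam("wrist"); crop(c,200,150,440,330,"w2",3.3)
E
```

```text
2.8167 [ 0.527  -0.3437  0.2555] [0.6184 3.0782 0.0006] [0.5891 0.0528 0.0376] 0.39659433369047936
```

View pics/w2.png

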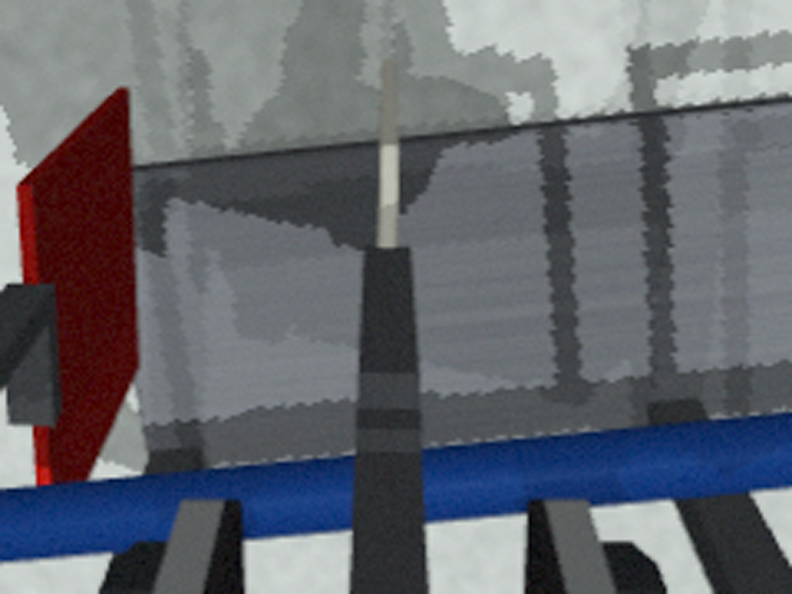

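The tab is centred between the fingers (crop x about 388, with the fingers at 210 and 560) and aligned with them. Closing.

servo_tool(
  plan=[
    [[0, 0, 0, 0, 0, 0], [0, 0, 0, 0, 0, 0], [0, 0, 0, 0, 0, 0], [0, 0, 0, 0, 0, 0], [0, 0, 0, 0, 0, 0]],
  ],
  claw=0,
  grip_force=60,
)

```text
time: 3.28
tool_pos: [0.5283, -0.3446, 0.2584]
tcp_rot: [0.617, 3.074, -0.003]
wrist_force: [0.2, -0.4, 6.5]
width: 0.083
```

```bash
python3 - <<'E'
from h import *
s=bot.read_state(); print(s["time"],s["tool_pos"],s["wrist_force"],s["torque"],s["width"],s["joint_vel"])
# lift target, then traverse: rel in tool axes
import numpy as np
yaw=np.radians(-16.6); n=np.array([-np.sin(yaw),np.cos(yaw),0])
p=s["tool_pos"]
print(rel(p+[0,0,.028],down(157.3)))
print(rel(p+[0,0,.028]+.155*n,down(163.4)))
print(rel(p+[0,0,.0]+.155*n,down(163.4)))
E
```

```text
3.2833 [ 0.5283 -0.3446  0.2584] [ 0.2251 -0.3767  6.5056] [-0.0402 -0.0466  0.0436] 0.08267098966741311 [ 0.001  -0.0002  0.0001  0.0009 -0.0003  0.0008]
[-0.0193 -0.0012 -2.7999 -0.0244  0.395  -0.0097]
[ 1.6304 15.4108 -2.8179 -0.0454  0.3933 -6.1097]
[ 1.6497 15.412  -0.0179 -0.0454  0.3933 -6.1097]
```

servo_tool(
  plan=[
    [[0, 0, -0.5, 0, 0, 0], [0, 0, -1, 0, 0, 0], [0, 0, -1.6, 0, 0, 0], [0, 0, -2.2, 0, 0, 0], [0, 0, -2.6, 0, 0, 0], [0, 0, -2.8, 0, 0, 0], [0, 0, -2.8, 0, 0, 0], [0, 0, -2.8, 0, 0, 0], [0, 0, -2.8, 0, 0, 0]],
  ],
)

```text
time: 4.03
tool_pos: [0.528, -0.3444, 0.286]
tcp_rot: [0.617, 3.074, -0.002]
wrist_force: [-0.6, 0.1, -2.0]
width: 0.082
```

```bash
python3 - <<'E'
from h import *
s=bot.read_state(); print(s["time"],s["tool_pos"],s["tcp_rot"],s["wrist_force"],s["torque"],s["width"])
c=cam("wrist"); cv2.imwrite("pics/w3.png",c["color"][:,:,::-1])
c=cam("side"); crop(c,230,110,350,220,"s3",5)
E
```

```text
4.0333 [ 0.528  -0.3444  0.286 ] [ 0.6174  3.0742 -0.0022] [-0.6181  0.0841 -1.9542] [ 0.0074  0.0081 -0.0068] 0.08231998690208228
```

View pics/w3.png

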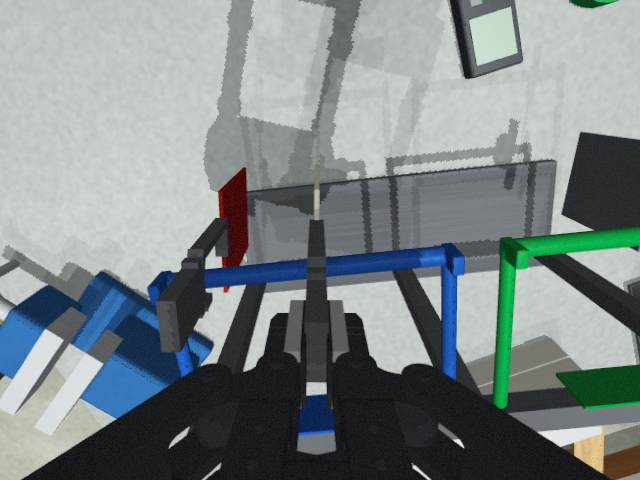

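View pics/s3.png

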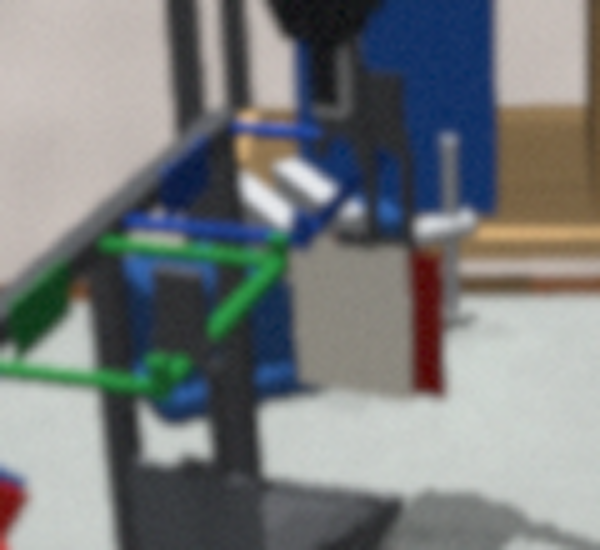

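The coupon is lifted: the wrist force is -2 N and the hook is clear of the blue bar at (315,265). The grey coupon at the far right stays clear. Next I traverse 150 mm along the bars.

```bash
python3 - <<'E'
from h import *
s=bot.read_state()
yaw=np.radians(-16.6); n=np.array([-np.sin(yaw),np.cos(yaw),0]); p=s["tool_pos"]
print(rel(p+[0,0,.001]+.150*n,down(163.4)))
E
```

```text
[ 1.5955 14.9148 -0.1126 -0.0298  0.3447 -6.1085]
```

servo_tool(
  plan=[
    [[0.08, 0.8, -0.1, 0, 0.3, -1], [0.2, 2, -0.1, 0, 0.3, -2], [0.4, 3.6, -0.1, 0, 0.3, -3], [0.57, 5.3, -0.1, 0, 0.3, -4], [0.75, 7, -0.1, 0, 0.3, -5], [0.93, 8.7, -0.1, 0, 0.3, -6], [1.1, 10.4, -0.1, 0, 0.3, -6.1], [1.28, 12, -0.1, 0, 0.3, -6.1], [1.42, 13.3, -0.1, 0, 0.3, -6.1], [1.53, 14.3, -0.1, 0, 0.3, -6.1], [1.6, 14.9, -0.1, 0, 0.3, -6.1], [1.6, 14.9, -0.1, 0, 0.3, -6.1], [1.6, 14.9, -0.1, 0, 0.3, -6.1], [1.6, 14.9, -0.1, 0, 0.3, -6.1]],
  ],
)

```text
time: 5.3
tool_pos: [0.5706, -0.2013, 0.2867]
tcp_rot: [0.454, 3.108, -0.002]
wrist_force: [0.4, -0.8, -1.5]
width: 0.077
```

```bash
python3 - <<'E'
from h import *
s=bot.read_state(); print(s["time"],s["tool_pos"],s["tcp_rot"],s["wrist_force"],s["torque"],s["width"])
c=cam("wrist"); cv2.imwrite("pics/w4.png",c["color"][:,:,::-1])
c=cam("side"); crop(c,210,110,350,220,"s4",5)
E
```

```text
5.3 [ 0.5706 -0.2013  0.2867] [ 0.4541  3.1081 -0.0018] [ 0.423  -0.845  -1.5149] [-0.0221  0.0163 -0.0655] 0.07719311168588924
```

View pics/w4.png

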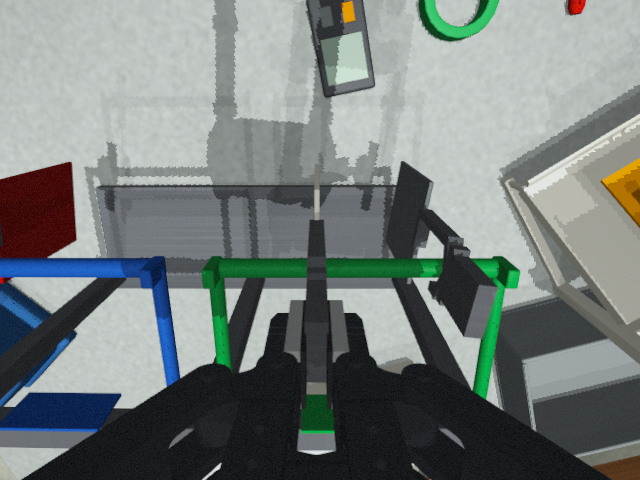

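View pics/s4.png

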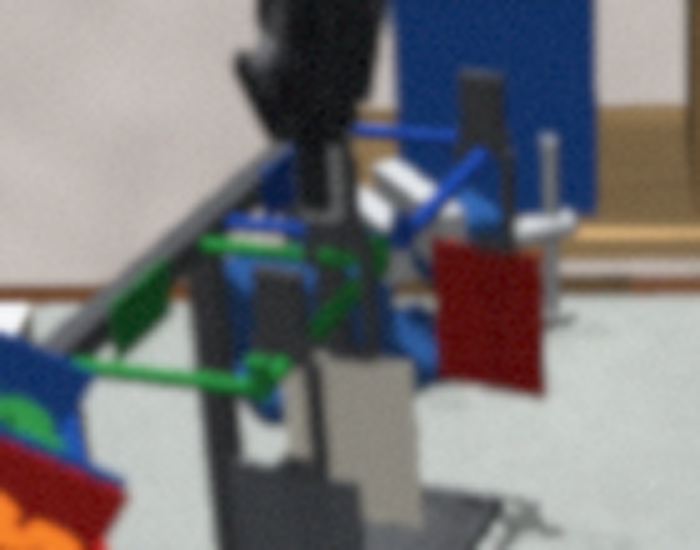

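servo_tool(
  plan=[
    [[0, 0, 0.5, 0, 0, 0], [0, 0, 1.1, 0, 0, 0], [0, 0, 1.7, 0, 0, 0], [0, 0, 2.2, 0, 0, 0], [0, 0, 2.5, 0, 0, 0], [0, 0, 2.7, 0, 0, 0], [0, 0, 2.85, 0, 0, 0], [0, 0, 2.95, 0, 0, 0], [0, 0, 2.95, 0, 0, 0]],
  ],
)

```text
time: 6.15
tool_pos: [0.571, -0.2018, 0.2585]
tcp_rot: [0.455, 3.106, -0.002]
wrist_force: [-0.7, 0.0, 3.4]
width: 0.081
```

```bash
python3 - <<'E'
from h import *
s=bot.read_state(); print(s["time"],s["tool_pos"],s["tcp_rot"],s["wrist_force"],s["torque"],s["width"])
c=cam("wrist"); cv2.imwrite("pics/w5.png",c["color"][:,:,::-1])
c=cam("side"); crop(c,210,110,350,220,"s5",5)
E
```

```text
6.15 [ 0.571  -0.2018  0.2585] [ 0.4548  3.1062 -0.0023] [-0.7329  0.0078  3.3707] [ 0.0333  0.1654 -0.0323] 0.08096088279962965
```

View pics/s5.png

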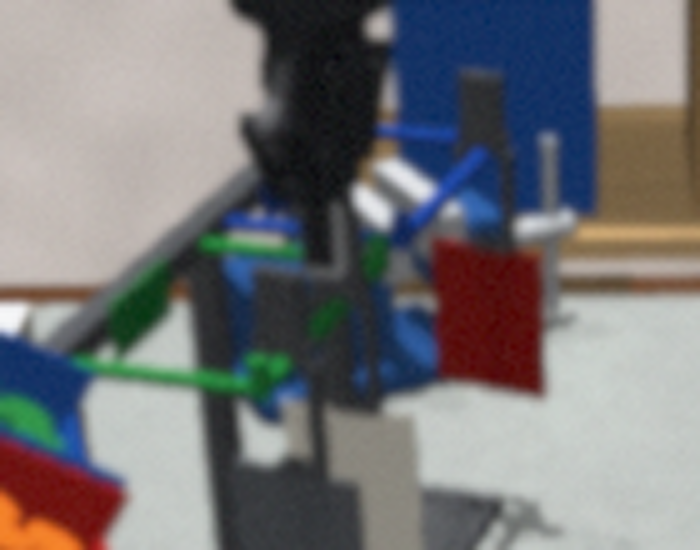

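View pics/w5.png

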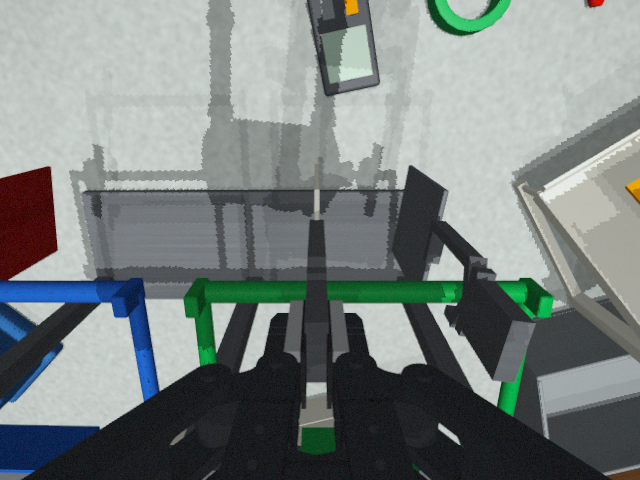

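The hook is seated: z is back at the hung height with +3.4 N upward contact. Opening the fingers.

servo_tool(
  plan=[
    [[0, 0, 0, 0, 0, 0], [0, 0, 0, 0, 0, 0], [0, 0, 0, 0, 0, 0], [0, 0, 0, 0, 0, 0], [0, 0, -1, 0, 0, 0], [0, 0, -3, 0, 0, 0], [0, 0, -6, 0, 0, 0], [0, 0, -9, 0, 0, 0], [0, 0, -12, 0, 0, 0]],
  ],
  claw=3.2,
)

```text
time: 7.0
tool_pos: [0.5705, -0.2014, 0.3801]
tcp_rot: [0.455, 3.106, -0.002]
wrist_force: [1.4, -0.1, 0.2]
width: 0.374
```

```bash
python3 - <<'E'
from h import *
s=bot.read_state(); print(s["time"],s["tool_pos"],s["tcp_rot"],s["wrist_force"],s["torque"],s["width"])
c=cam("wrist"); cv2.imwrite("pics/w6.png",c["color"][:,:,::-1])
c=cam("side"); crop(c,210,110,350,220,"s6",5)
E
```

```text
7.0 [ 0.5705 -0.2014  0.3801] [ 0.4549  3.1065 -0.0021] [ 1.406  -0.0644  0.1633] [0.033  0.0016 0.0111] 0.3743131172718842
```

View pics/s6.png

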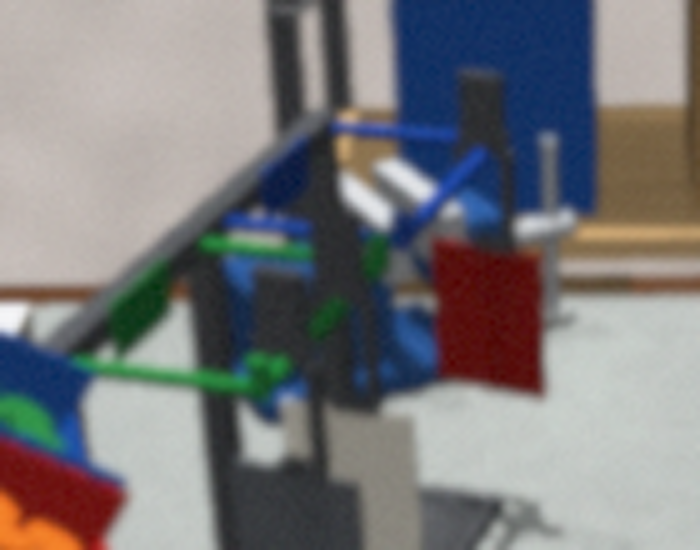

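View pics/w6.png

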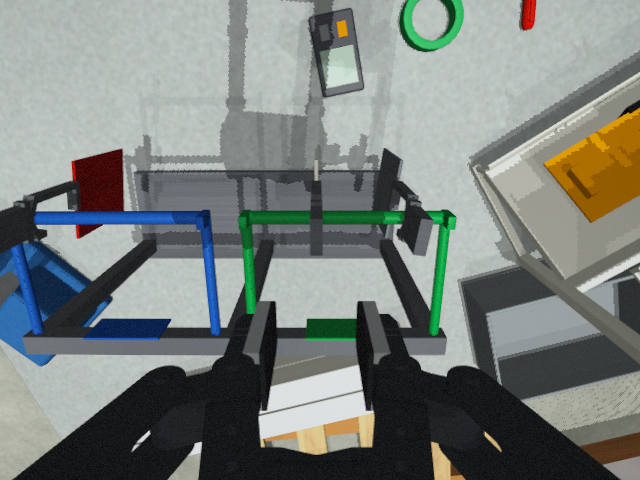

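The white coupon hangs on the green bar at (317,215), between the inner stop at (247,217) and the grey coupon at (415,225). Next I go above the small block, backing off in x first.

```bash
python3 - <<'E'
from h import *
t=cam("top"); C=lambda x,y:(190+x/5,140+y/5)
print("tier edge", onz(t,C(30,258),.267),onz(t,C(250,200),.267),onz(t,C(445,135),.267),onz(t,C(665,78),.267))
print("lip bottom", onz(t,C(140,388),.045),onz(t,C(700,237),.045))
print(rel([.45,-.05,.34],down(172)),rel([.4566,.2007,.21],down(182.5)))
E
```

```text
tier edge [0.5589 0.2976 0.267 ] [0.588  0.1958 0.267 ] [0.6204 0.1064 0.267 ] [0.6495 0.0054 0.267 ]
lip bottom [0.5251 0.2854 0.045 ] [ 0.6132 -0.0116  0.045 ]
[16.1232 11.0772  4.1558 -0.1503  0.5875 -8.6594] [ 22.8128  35.3079  17.0423  -0.2042   0.5734 -19.1593]
```

servo_tool(
  plan=[
    [[2, 1.5, 0.5, 0, 0, -1], [5, 3.5, 1.2, 0, 0, -2.5], [8, 5.5, 2, 0, 0, -4], [11, 7.5, 3, 0, 0.3, -6], [14, 9.5, 3.7, 0, 0.5, -7.5], [16.3, 12, 4.5, 0, 0.6, -9], [17.5, 15, 6, 0, 0.6, -11], [18.6, 18.5, 8, 0, 0.6, -13], [19.6, 22, 10, 0, 0.6, -15], [20.6, 25.5, 12, 0, 0.6, -17], [21.4, 29, 14, 0, 0.6, -18], [22.2, 32, 15.5, 0, 0.6, -19], [22.6, 34.3, 16.5, 0, 0.6, -19.2], [22.8, 35.3, 17, 0, 0.6, -19.2], [22.8, 35.3, 17, 0, 0.6, -19.2], [22.8, 35.3, 17, 0, 0.6, -19.2]],
  ],
  claw=4.2,
)

```text
time: 8.48
tool_pos: [0.4562, 0.2001, 0.2099]
tcp_rot: [0.071, -3.138, 0.007]
wrist_force: [0.4, -0.1, 1.3]
width: 0.499
```

```bash
python3 - <<'E'
from h import *
import pickle
s=bot.read_state(); print(s["time"],s["tool_pos"],s["tcp_rot"],s["q"],s["width"])
c=cam("wrist"); cv2.imwrite("pics/w7.png",c["color"][:,:,::-1]); pickle.dump(c,open("w7.pkl","wb"))
E
```

```text
8.4833 [0.4562 0.2001 0.2099] [ 0.0713 -3.1382  0.0075] [ 0.366  -0.0559  1.9955 -0.0039  1.206  -1.2489] 0.4986794967420339
```

View pics/w7.png

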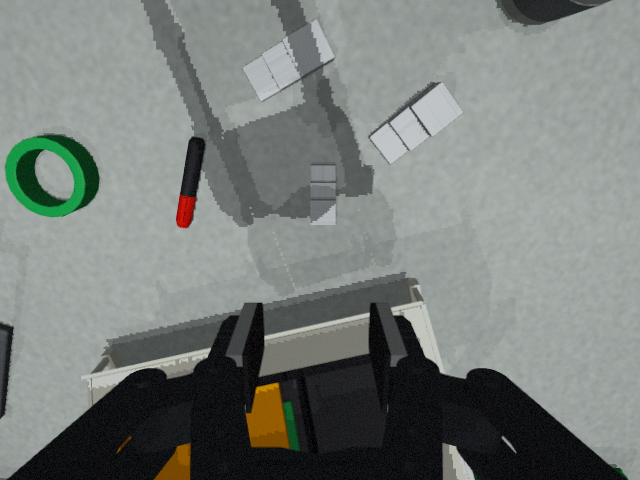

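The wrist view shows the small block at (323,194), clearly smaller than the other two at (290,60) and (416,122). The case bay is at (345,400), partly hidden by the fingers. I'll refine the block pose.

```bash
python3 - <<'E'
from h import *
import pickle
c=pickle.load(open("w7.pkl","rb")); crop(c,290,145,360,240,"w7b",6)
E
```

```text
(no output)
```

View pics/w7b.png

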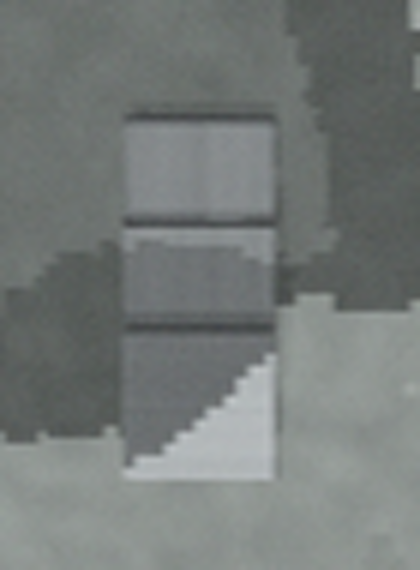

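```bash
python3 - <<'E'
from h import *
import pickle
c=pickle.load(open("w7.pkl","rb")); B=lambda x,y:(290+x/6,145+y/6)
q=np.array([onz(c,B(x,y),z) for x,y,z in [(123,480,.018),(275,480,.018),(275,333,.018),(123,333,.018),(276,123,.006),(123,123,.006)]]); print(q)
hi=(q[0]+q[1])/2; st=(q[2]+q[3])/2; lo=(q[4]+q[5])/2
d=hi-lo; yaw=np.degrees(np.arctan2(d[1],d[0])); print("yaw",yaw,"len",np.linalg.norm(d[:2]), "step",np.linalg.norm(hi-st),"w",np.linalg.norm(q[0]-q[1]))
u=np.array([np.cos(np.radians(yaw)),np.sin(np.radians(yaw)),0]); ctr=(hi-.025*u+lo+.025*u)/2; print("ctr",ctr)
g=ctr+.009*u; print("grip",g)
print(rel([g[0],g[1],.005],down(180+yaw)))
E
```

```text
[[0.4758 0.1948 0.018 ]
 [0.4748 0.2168 0.018 ]
 [0.453  0.2155 0.018 ]
 [0.454  0.1939 0.018 ]
 [0.4251 0.2144 0.006 ]
 [0.4261 0.1926 0.006 ]]
yaw 2.6622695005011194 len 0.04969332132655354 step 0.02180062798203423 w 0.02201453503835783
ctr [0.4504 0.2047 0.012 ]
grip [0.4594 0.2051 0.012 ]
[-0.3148  0.6077 20.5584 -0.2428 -0.0673 -0.1242]
```

servo_tool(
  plan=[
    [[-0.1, 0.2, 3, 0, 0, 0], [-0.3, 0.6, 7, 0, 0, 0], [-0.3, 0.6, 11, 0, 0, 0], [-0.3, 0.6, 14, 0, 0, 0], [-0.3, 0.6, 16, 0, 0, 0], [-0.3, 0.6, 17, 0, 0, 0], [-0.3, 0.6, 17.5, 0, 0, 0], [-0.3, 0.6, 17.5, 0, 0, 0]],
  ],
)

```text
time: 9.2
tool_pos: [0.4597, 0.2043, 0.0358]
tcp_rot: [0.067, -3.14, 0.007]
wrist_force: [0.2, -1.7, 1.0]
width: 0.487
```

```bash
python3 - <<'E'
from h import *
s=bot.read_state(); print(s["time"],s["tool_pos"],s["wrist_force"],s["width"])
c=cam("wrist"); crop(c,200,190,440,370,"w8",3.3)
E
```

```text
9.2 [0.4597 0.2043 0.0358] [ 0.1806 -1.6508  0.9809] 0.48651821266192286
```

View pics/w8.png

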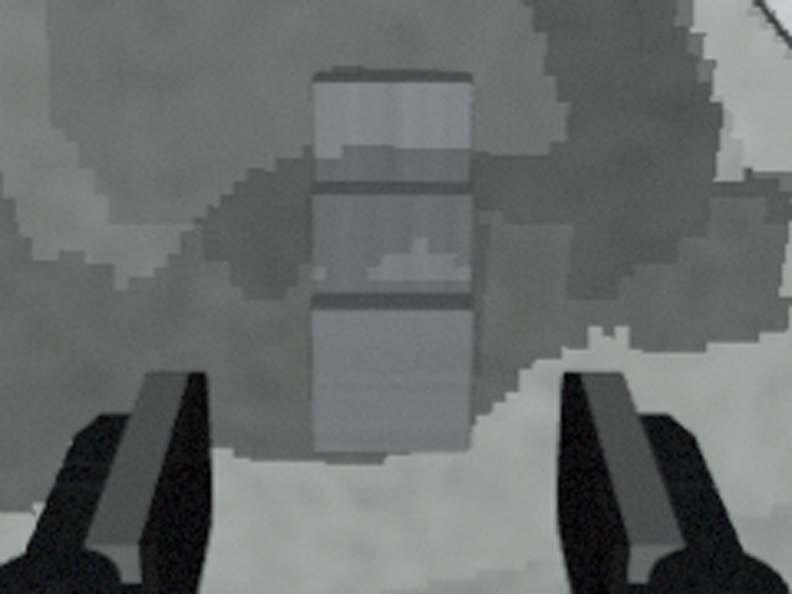

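The block (crop x 313–472) sits centred between the fingers (208–560). I lower, then close.

servo_tool(
  plan=[
    [[0, 0.1, 1, 0, 0, 0], [0, 0.1, 2, 0, 0, 0], [0, 0.1, 2.7, 0, 0, 0], [0, 0.1, 3, 0, 0, 0], [0, 0.1, 3, 0, 0, 0]],
  ],
)

```text
time: 9.67
tool_pos: [0.4594, 0.2054, 0.0056]
tcp_rot: [0.068, -3.139, 0.007]
wrist_force: [0.0, -0.1, -0.7]
width: 0.494
```

servo_tool(
  plan=[
    [[0, 0, 0, 0, 0, 0], [0, 0, 0, 0, 0, 0], [0, 0, 0, 0, 0, 0], [0, 0, 0, 0, 0, 0], [0, 0, 0, 0, 0, 0]],
  ],
  claw=0,
  grip_force=60,
)

```text
time: 10.08
tool_pos: [0.4595, 0.2054, 0.0057]
tcp_rot: [0.068, -3.14, 0.007]
wrist_force: [1.5, 0.5, 0.7]
width: 0.236
```

The block is held (width 20 mm by the reading). I lift and tilt to view the case.

```bash
python3 - <<'E'
from h import *
Rm=down(196.8,-35); print(Rm)
print(rel([.43,.19,.15],down(185,-8)));print(rel([.43,.16,.29],Rm))
E
```

```text
[[-0.7842 -0.289   0.5491]
 [-0.2368  0.9573  0.1658]
 [-0.5736  0.     -0.8192]]
[  3.0359  -1.4777 -14.4158  -0.4264  -8.0814  -2.4897]
[  3.185   -4.5367 -28.4023  -4.606  -34.9239 -13.7899]
```

servo_tool(
  plan=[
    [[0, 0, -1.5, 0, 0, 0], [0.2, 0, -4.5, 0, 0, 0], [1, -0.5, -8, 0, -3, -1], [2, -1, -11.5, -0.5, -9, -3], [3, -2, -15, -1, -15, -5.5], [3.2, -2.7, -18.5, -2, -21, -8], [3.2, -3.4, -22, -3, -27, -10.5], [3.2, -4, -25, -4, -32, -12.7], [3.2, -4.5, -27.5, -4.6, -35, -13.8], [3.2, -4.5, -28.4, -4.6, -35, -13.8], [3.2, -4.5, -28.4, -4.6, -35, -13.8], [3.2, -4.5, -28.4, -4.6, -35, -13.8]],
  ],
)

```text
time: 11.08
tool_pos: [0.4299, 0.1604, 0.2899]
tcp_rot: [-0.369, 2.507, 0.116]
wrist_force: [-0.3, 0.8, -0.8]
width: 0.239
```

```bash
python3 - <<'E'
from h import *
import pickle
s=bot.read_state(); print(s["time"],s["tool_pos"],s["tcp_rot"],s["wrist_force"],s["q"],s["width"])
c=cam("wrist"); cv2.imwrite("pics/w9.png",c["color"][:,:,::-1]); pickle.dump(c,open("w9.pkl","wb"))
E
```

```text
11.0833 [0.4299 0.1604 0.2899] [-0.3693  2.5073  0.1165] [-0.308   0.8213 -0.7557] [ 0.3107 -0.6257  2.3575 -0.0147  0.7986 -1.5457] 0.23897088526835492
```

View pics/w9.png

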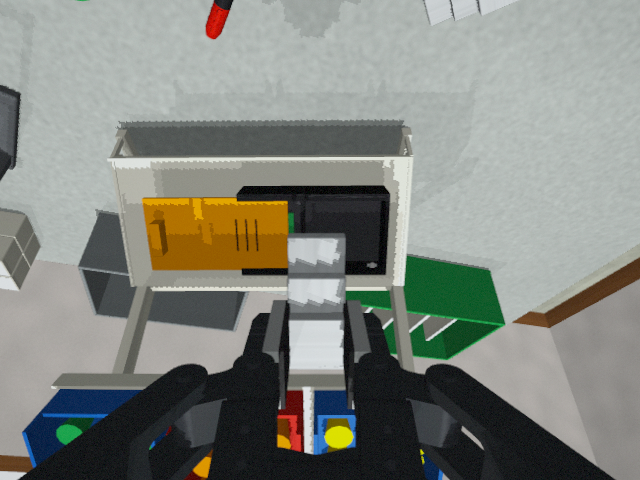

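The case front edge runs from (238,187) to (388,187), the lid spans x 144–288, the bay spans x 303–388, and the held block is at (316,290). I'll enlarge this for corner picking.

```bash
python3 - <<'E'
from h import *
import pickle
c=pickle.load(open("w9.pkl","rb")); crop(c,105,150,265,290,"w9a",5);crop(c,260,150,420,290,"w9b",5)
E
```

```text
(no output)
```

View pics/w9a.png

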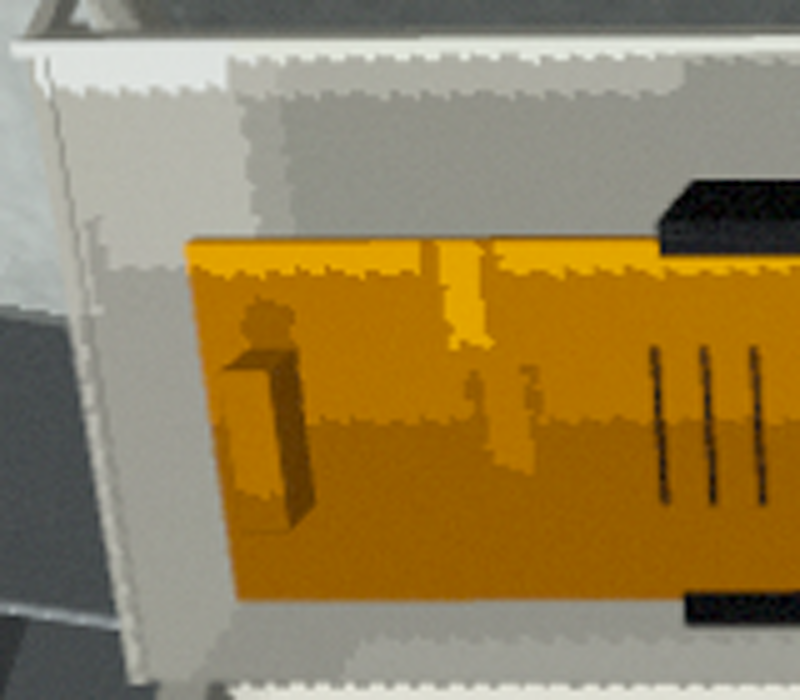

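View pics/w9b.png

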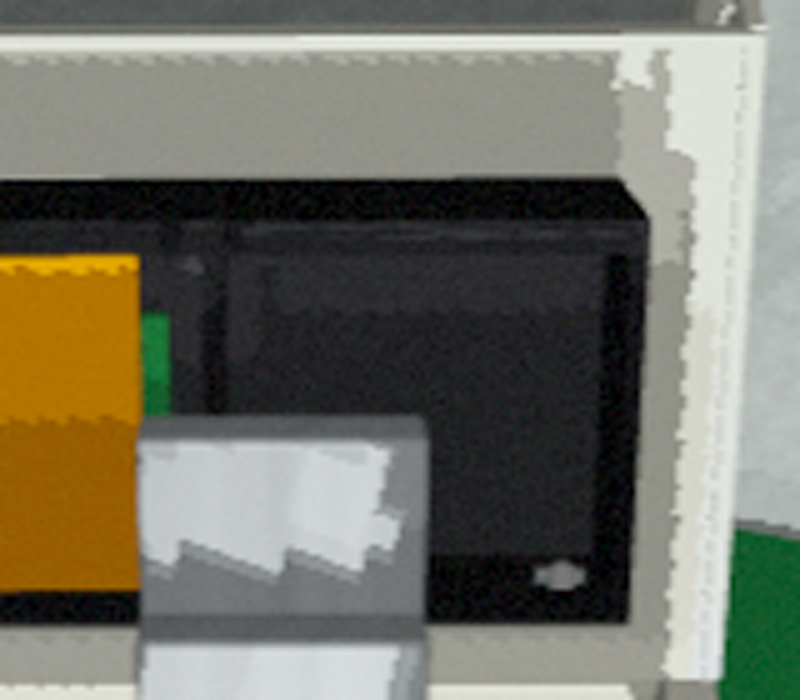

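```bash
python3 - <<'E'
from h import *
import pickle
c=pickle.load(open("w9.pkl","rb"))
A=lambda x,y:(105+x/5,150+y/5); B=lambda x,y:(260+x/5,150+y/5)
obj=np.array([[-43,-75,0],[-43,-75,41],[-36,-75,41],[-43,75,0],[-43,75,41],[43,75,41],[43,-75,41],[36,-75,41]],float)/1000
img=np.array([A(695,181),A(660,220),A(660,255),B(620,180),B(648,220),B(628,624),A(686,625),A(686,593)])
d=np.array([c["k1"],0,0,0,0])
ok,rv,tv=cv2.solvePnP(obj,img,K(c),d); pr,_=cv2.projectPoints(obj,rv,tv,K(c),d); print("res px",(pr[:,0]-img).round(2).tolist())
Rc=c["R"]@cv2.Rodrigues(rv)[0]; pc=c["R"]@tv[:,0]+c["eye"]
print("case pos",pc); print(Rc)
yaw=np.degrees(np.arctan2(Rc[1,1],Rc[0,1]))-90; slope=np.degrees(np.arcsin(Rc[2,0])); roll=np.degrees(np.arcsin(Rc[2,1])); print("yaw,slope,yaxis-tilt",yaw,slope,roll)
np.savez("case.npz",p=pc,yaw=yaw)
# lid opening: cast rays to case plane z=.0375 (idealised pose)
def cs(uv,z):
    e,dd=ray(c,uv); e=Rc.T@(e-pc); dd=Rc.T@dd; return (e+dd*(z-e[2])/dd[2])*1000
print("lid -y corners",cs(A(187,240),.0375),cs(A(238,600),.0375)," +y end",cs(B(138,300),.0375),cs(B(140,560),.0375))
print("bar top",[cs(A(*p),.0535) for p in [(222,370),(268,368),(292,530),(242,528)]])
# independent: top/side cross-check
t=cam("top"); s_=cam("side")
R0=Rc
for n,q in (("top",t),("side",s_)):
    print(n,proj(q,np.array([R0@o+pc for o in [np.array([-.043,.075,.041]),np.array([-.0385,.071-.0,.0375])]])).round(1).tolist())
E
```

```text
res px [[0.36, 0.0], [-0.22, 0.16], [0.25, 0.14], [-0.3, -0.13], [0.3, -0.17], [-0.05, 0.11], [0.03, -0.17], [-0.39, 0.05]]
case pos [0.6241 0.2157 0.0838]
[[ 0.7763 -0.2985 -0.5553]
 [ 0.2389  0.9544 -0.1792]
 [ 0.5834  0.0064  0.8121]]
yaw,slope,yaxis-tilt 17.368891553304096 35.69155508645928 0.36921680418926744
lid -y corners [ -38.7169 -170.9177   37.5   ] [  39.1471 -170.9667   37.5   ]  +y end [-25.9972 -25.7548  37.5   ] [ 29.9107 -26.8453  37.5   ]
bar top [array([ -16.2874, -160.282 ,   53.5   ]), array([ -16.6774, -151.1097,   53.5   ]), array([  17.1833, -150.5937,   53.5   ]), array([  16.7617, -160.711 ,   53.5   ])]
top [[221.0, 207.7], [221.9, 205.2]]
side [[270.5, 363.6], [266.8, 362.8]]
```

The PnP fit has residuals under 0.4 px. The case is at (0.624,0.216,0.084), yaw about 17.3°, slope about 35°, and the lid opening is about 0.098, by both the lid end and the thumb bar. The top and side reprojections agree within about 2 px. Computing the move into the bay.

```bash
cat >> h.py <<'E'
try:
    pc=np.load("case.npz")["p"]
    CY=17.3; a_=np.radians(CY); b_=np.radians(35)
    Rk=np.array([[np.cos(a_),-np.sin(a_),0],[np.sin(a_),np.cos(a_),0],[0,0,1]])
    RC=Rk@np.array([[np.cos(b_),0,-np.sin(b_)],[0,1,0],[np.sin(b_),0,np.cos(b_)]])
    RT=RC@np.diag([-1,1,-1.])
    def cw(x,y,z): return pc+RC@(np.array([x,y,z])/1000)
    def tc(): return RC.T@(bot.read_state()["tool_pos"]-pc)*1000
except FileNotFoundError: pass
E
python3 - <<'E'
from h import *
print(np.abs(RT-down(180+CY,-35)).max(), "tcp in case mm",tc())
print(cw(5,31,120),rel(cw(5,31,120),RT)); print(rel(cw(5,31,35),RT)); print(rel(cw(5,31,18),RT))
E
```

```text
1.3877787807814457e-16 tcp in case mm [-49.0701   5.166  282.7362]
[0.553  0.2261 0.185 ] [-5.4559  2.7013 16.2381 -0.2874 -0.2347 -0.3832]
[-5.4906  2.744  24.7379 -0.2874 -0.2347 -0.3832]
[-5.4975  2.7526 26.4379 -0.2874 -0.2347 -0.3832]
```

servo_tool(
  plan=[
    [[-0.3, 0.2, 2, -0.3, -0.2, -0.4], [-1, 0.6, 5, -0.3, -0.2, -0.4], [-2, 1.2, 8, -0.3, -0.2, -0.4], [-3.2, 1.8, 11, -0.3, -0.2, -0.4], [-4.4, 2.3, 14, -0.3, -0.2, -0.4], [-5.2, 2.6, 17, -0.3, -0.2, -0.4], [-5.5, 2.7, 19.5, -0.3, -0.2, -0.4], [-5.5, 2.7, 21, -0.3, -0.2, -0.4], [-5.5, 2.7, 22, -0.3, -0.2, -0.4], [-5.5, 2.7, 22, -0.3, -0.2, -0.4], [-5.5, 2.7, 22, -0.3, -0.2, -0.4]],
  ],
)

```text
time: 12.15
tool_pos: [0.5839, 0.2355, 0.1356]
tcp_rot: [-0.383, 2.511, 0.119]
wrist_force: [0.7, -0.3, 0.2]
width: 0.237
```

```bash
python3 - <<'E'
from h import *
s=bot.read_state(); print(s["time"],s["tool_pos"],tc(),s["wrist_force"],s["q"],s["width"])
print(rel(cw(5,31,18),RT))
c=cam("wrist"); cv2.imwrite("pics/w10.png",c["color"][:,:,::-1])
print("bay corners px",proj(c,[cw(x,y,z) for x,y,z in [(-36,-9,41),(-36,71,41),(-39,-9,12),(-39,71,12),(-43,75,41)]]).round().tolist())
c=cam("side"); crop(c,150,200,350,350,"s10",4)
E
```

```text
12.15 [0.5839 0.2355 0.1356] [ 3.1368 30.8406 61.0603] [ 0.6969 -0.2641  0.2094] [ 0.363  -0.038   2.255  -0.1099  0.3211 -1.4168] 0.23703410428885127
[-0.2064  0.0152  4.3051  0.0088 -0.2675  0.0307]
bay corners px [[222.0, 212.0], [414.0, 212.0], [235.0, 190.0], [400.0, 191.0], [425.0, 196.0]]
```

View pics/w10.png

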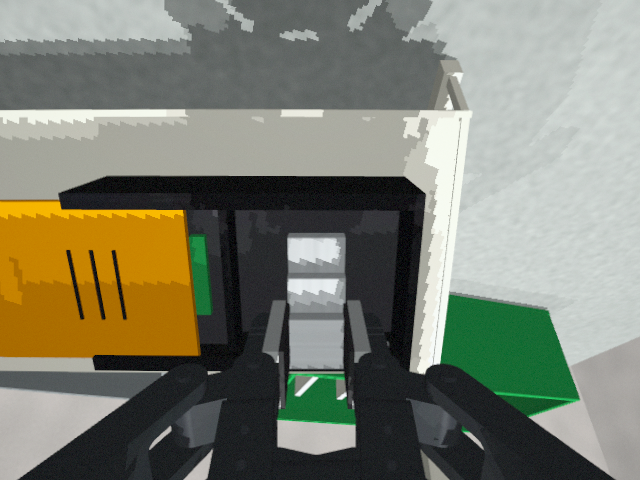

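View pics/s10.png

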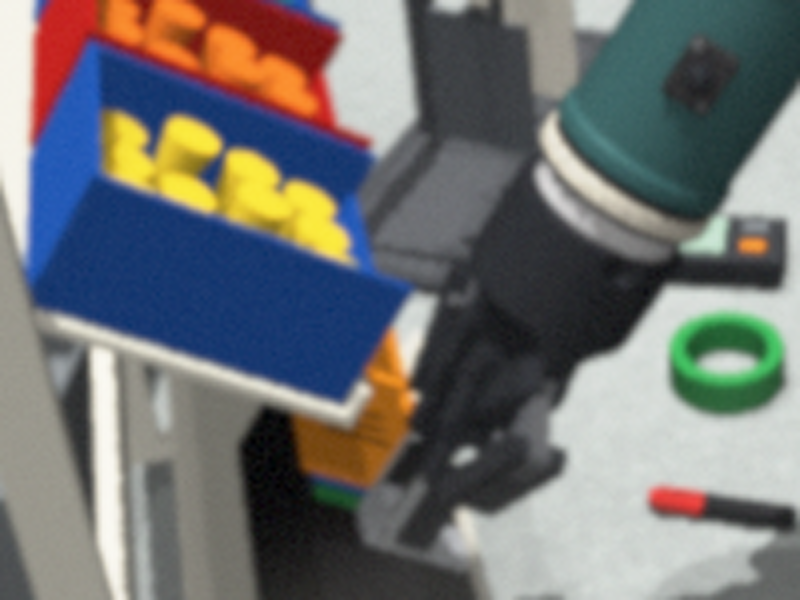

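The block is centred over the open bay (316, between 232 and 402), and the predicted corner (425,196) matches the seen (425,193). The body clears the tier edge. Lowering in two stages.

servo_tool(
  plan=[
    [[-0.1, 0, 1, 0, -0.3, 0], [-0.3, 0, 2.2, 0, -0.3, 0], [-0.3, 0, 3.2, 0, -0.3, 0], [-0.3, 0, 3.8, 0, -0.3, 0], [-0.3, 0, 4.1, 0, -0.3, 0], [-0.3, 0, 4.1, 0, -0.3, 0], [-0.3, 0, 4.1, 0, -0.3, 0]],
  ],
)

```text
time: 12.83
tool_pos: [0.6095, 0.2434, 0.1063]
tcp_rot: [-0.381, 2.502, 0.121]
wrist_force: [-0.6, 0.3, -1.0]
width: 0.239
```

```bash
python3 - <<'E'
from h import *
s=bot.read_state(); print(s["time"],tc(),s["wrist_force"],RC.T@s["wrist_force"],s["torque"],s["width"])
print(rel(cw(5,31,18),RT))
E
```

```text
12.8333 [ 8.2103 30.7927 21.6601] [-0.634   0.3479 -0.9614] [-0.9625  0.5207 -0.4996] [-0.1055  0.3578  0.0336] 0.23946617821220628
[0.3227 0.0207 0.3645 0.0157 0.2646 0.0186]
```

servo_tool(
  plan=[
    [[0.1, 0, 0.1, 0, 0.2, 0], [0.1, 0, 0.2, 0, 0.2, 0], [0.1, 0, 0.3, 0, 0.2, 0], [0.1, 0, 0.35, 0, 0.2, 0], [0.1, 0, 0.35, 0, 0.2, 0]],
  ],
)

```text
time: 13.25
tool_pos: [0.6095, 0.2435, 0.105]
tcp_rot: [-0.382, 2.505, 0.12]
wrist_force: [-22.7, -7.5, 23.4]
width: 0.237
```

```bash
python3 - <<'E'
from h import *
s=bot.read_state(); print(s["time"],tc(),s["wrist_force"],RC.T@s["wrist_force"],s["torque"],s["width"])
E
```

```text
13.25 [ 7.5392 30.8131 20.53  ] [-22.6962  -7.4546  23.3923] [-6.1493 -0.3681 32.8624] [-0.5813  1.3753 -0.1783] 0.23701431516759677
```

Contact came at about z_c = 20.5. I relieve the pressure by resetting the target to the measured pose.

servo_tool(
  plan=[
    [[0, 0, 0, 0, 0, 0], [0, 0, 0, 0, 0, 0]],
  ],
)

```text
time: 13.42
tool_pos: [0.6097, 0.2437, 0.1064]
tcp_rot: [-0.381, 2.503, 0.121]
wrist_force: [0.1, 0.6, -1.0]
width: 0.238
```

```bash
python3 - <<'E'
from h import *
s=bot.read_state(); print(s["time"],tc(),RC.T@s["wrist_force"],s["torque"],s["width"])
c=cam("wrist"); cv2.imwrite("pics/w11.png",c["color"][:,:,::-1])
E
```

```text
13.4167 [ 8.5544 30.9346 21.5362] [-0.3315  0.5184 -0.9759] [-0.1399  0.3282  0.0091] 0.23789537242524506
```

View pics/w11.png

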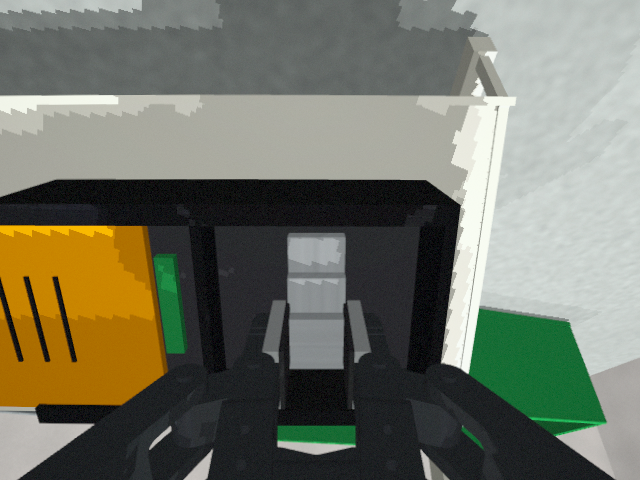

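servo_tool(
  plan=[
    [[0, 0, 0.06, 0, 0, 0], [0, 0, 0.12, 0, 0, 0], [0, 0, 0.14, 0, 0, 0]],
  ],
)

```text
time: 13.72
tool_pos: [0.6101, 0.2438, 0.1054]
tcp_rot: [-0.382, 2.504, 0.12]
wrist_force: [-17.4, -4.9, 16.6]
width: 0.238
```

```bash
python3 - <<'E'
from h import *
s=bot.read_state(); print(s["time"],tc(),RC.T@s["wrist_force"],s["torque"],s["width"])
E
```

```text
13.7167 [ 8.318  30.9073 20.5584] [-5.3192  0.4734 23.9803] [-0.367   1.051  -0.0966] 0.23839432471726651
```

servo_tool(
  plan=[
    [[0, 0, 0.08, 0, 0, 0], [0, 0, 0.08, 0, 0, 0], [0, 0, 0.08, 0, 0, 0], [0, 0, 0.08, 0, 0, 0], [0, 0, 0.05, 0, 0, 0], [0, 0, 0, 0, 0, 0]],
  ],
  claw=3.4,
)

```text
time: 14.22
tool_pos: [0.6101, 0.2438, 0.1051]
tcp_rot: [-0.382, 2.505, 0.12]
wrist_force: [0.1, 0.2, -0.2]
width: 0.397
```

```bash
python3 - <<'E'
from h import *
s=bot.read_state(); print(s["time"],tc(),RC.T@s["wrist_force"],s["torque"],s["width"])
c=cam("wrist"); cv2.imwrite("pics/w12.png",c["color"][:,:,::-1])
E
```

```text
14.2167 [ 8.1586 30.8984 20.3272] [-0.0084  0.1945 -0.2132] [-0.0637  0.2661 -0.0169] 0.3973427211600302
```

View pics/w12.png

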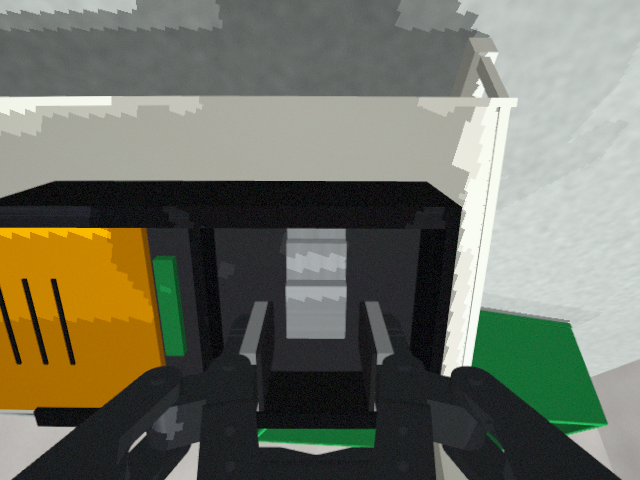

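The block slid a few millimetres down the foam and rests flat against the bay's lower wall (pixels 287–346, rows 228–338), inside the bay. I retract, move to the thumb bar, and check the block again from there.

```bash
python3 - <<'E'
from h import *
for p in [(4,31,100),(0,-60,110),(0,-155.7,110),(0,-155.7,80)]: print(p,rel(cw(*p),RT))
E
```

```text
(4, 31, 100) [ 0.4158  0.0104 -7.954  -0.0104  0.0984  0.0233]
(0, -60, 110) [ 0.8178 -9.0896 -8.953  -0.0104  0.0984  0.0233]
(0, -155.7, 110) [  0.8217 -18.6596  -8.9513  -0.0104   0.0984   0.0233]
(0, -155.7, 80) [  0.8268 -18.6591  -5.9513  -0.0104   0.0984   0.0233]
```

servo_tool(
  plan=[
    [[0, 0, -1, 0, 0, 0], [0.1, 0, -3, 0, 0, 0], [0.4, 0, -6, 0, 0.1, 0], [0.6, -1, -8.5, 0, 0.1, 0], [0.8, -3.5, -9, 0, 0.1, 0], [0.8, -7, -9, 0, 0.1, 0], [0.8, -10.5, -9, 0, 0.1, 0], [0.8, -14, -9, 0, 0.1, 0], [0.8, -17, -8.5, 0, 0.1, 0], [0.8, -18.5, -7.5, 0, 0.1, 0], [0.8, -18.7, -7, 0, 0.1, 0], [0.8, -18.7, -7, 0, 0.1, 0], [0.8, -18.7, -7, 0, 0.1, 0]],
  ],
  claw=3.4,
)

```text
time: 15.35
tool_pos: [0.6203, 0.0518, 0.1576]
tcp_rot: [-0.382, 2.508, 0.121]
wrist_force: [-0.6, 0.6, -0.9]
width: 0.397
```

```bash
python3 - <<'E'
from h import *
import pickle
s=bot.read_state(); print(s["time"],tc(),RC.T@s["wrist_force"],s["q"],s["width"])
c=cam("wrist"); cv2.imwrite("pics/w13.png",c["color"][:,:,::-1]);pickle.dump(c,open("w13.pkl","wb"))
print(proj(c,[cw(x,y,53.5) for x,y in [(-17,-160.7),(-17,-150.7),(17,-150.7),(17,-160.7)]]).round().tolist())
c=cam("side"); cv2.imwrite("pics/s13.png",c["color"][:,:,::-1])
E
```

```text
15.35 [  -0.5224 -155.4042   90.4409] [-0.8725  0.7677 -0.4866] [-0.0756 -0.0735  2.2418  0.5099  0.4486 -2.3521] 0.39722294979757633
[[306.0, 249.0], [327.0, 249.0], [327.0, 312.0], [307.0, 312.0]]
```

View pics/w13.png

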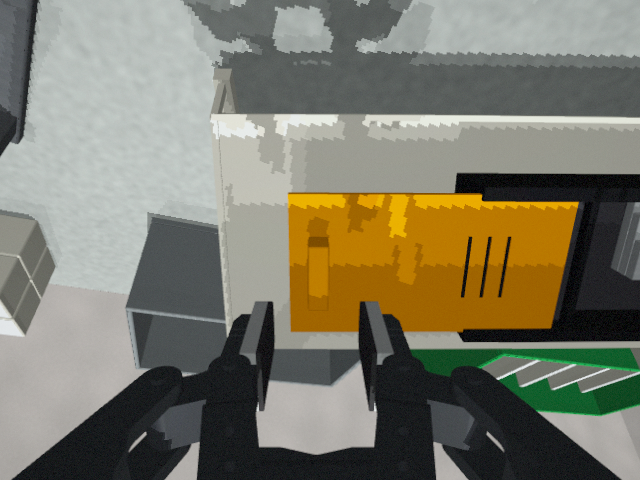

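View pics/s13.png

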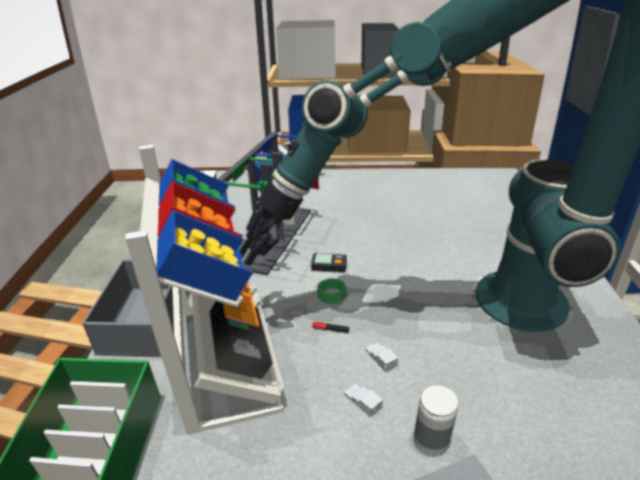

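The thumb bar is seen at (308–328, 237–310) and predicted at (306–327, 249–312), so they match. Lowering onto it to about 4 mm above the lid.

servo_tool(
  plan=[
    [[0, -0.05, 1, 0, 0, 0], [0, -0.05, 2.2, 0, 0, 0], [0, -0.05, 3.3, 0, 0, 0], [0, -0.05, 4.1, 0, 0, 0], [0, -0.05, 4.5, 0, 0, 0], [0, -0.05, 4.5, 0, 0, 0], [0, -0.05, 4.5, 0, 0, 0]],
  ],
)

```text
time: 16.03
tool_pos: [0.6451, 0.0602, 0.121]
tcp_rot: [-0.385, 2.507, 0.121]
wrist_force: [-0.6, 0.3, 0.7]
width: 0.397
```

```bash
python3 - <<'E'
from h import *
s=bot.read_state(); print(s["time"],tc(),RC.T@s["wrist_force"],s["q"],s["width"])
c=cam("wrist"); crop(c,180,180,480,400,"w14",2.6)
E
```

```text
16.0333 [  -0.0879 -154.7278   45.4295] [-0.0431  0.4574  0.8498] [-0.0537  0.0302  2.2218  0.5918  0.3685 -2.4286] 0.3968544801558513
```

View pics/w14.png

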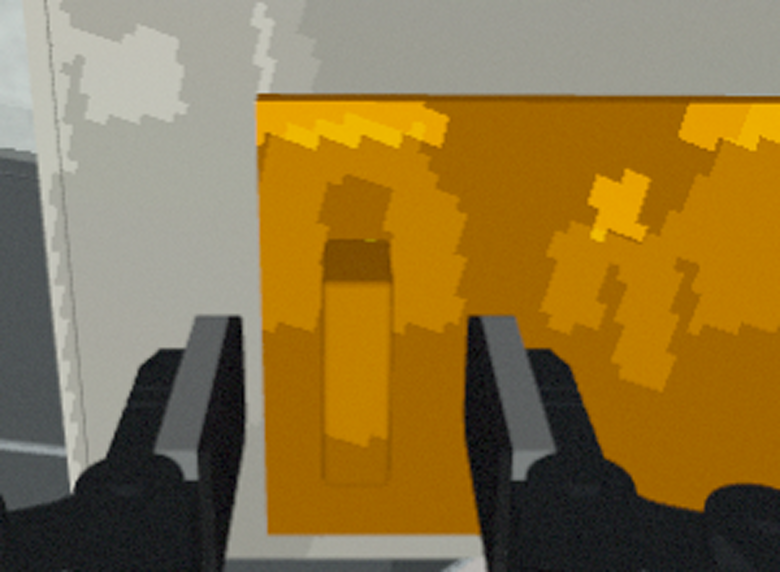

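servo_tool(
  plan=[
    [[0, 0, 0, 0, 0, 0], [0, 0, 0, 0, 0, 0], [0, 0, 0, 0, 0, 0], [0, 0, 0, 0, 0, 0], [0, 0, 0, 0, 0, 0]],
  ],
  claw=0,
  grip_force=50,
)

```text
time: 16.5
tool_pos: [0.6455, 0.06, 0.1222]
tcp_rot: [-0.384, 2.505, 0.121]
wrist_force: [-2.7, -0.6, 4.6]
width: 0.097
```

```bash
python3 - <<'E'
from h import *
s=bot.read_state(); print(s["time"],tc(),RC.T@s["wrist_force"],s["q"],s["width"])
p=tc(); print(rel(cw(p[0],p[1]+85,p[2]),RT), rel(cw(p[0],p[1]+98,p[2]),RT))
E
```

```text
16.5 [   0.8533 -155.1271   46.2368] [0.4204 0.2262 5.3589] [-0.0542  0.0286  2.2214  0.5919  0.3687 -2.4284] 0.09734747142516238
[-0.0159  8.5     0.0081  0.0544  0.0464  0.1073] [-0.0183  9.8     0.0093  0.0544  0.0464  0.1073]
```

The bar is gripped. Sliding 85 mm first.

servo_tool(
  plan=[
    [[0, 0.5, 0, 0, 0, 0], [0, 1.4, 0, 0, 0, 0], [0, 2.5, 0, 0, 0, 0], [0, 3.6, 0, 0, 0, 0], [0, 4.7, 0, 0, 0, 0], [0, 5.8, 0, 0, 0, 0], [0, 6.9, 0, 0, 0, 0], [0, 7.7, 0, 0, 0, 0], [0, 8.3, 0, 0, 0, 0], [0, 8.5, 0, 0, 0, 0], [0, 8.5, 0, 0, 0, 0]],
  ],
)

```text
time: 17.42
tool_pos: [0.6202, 0.1418, 0.1223]
tcp_rot: [-0.385, 2.504, 0.121]
wrist_force: [3.6, 3.3, -1.8]
width: 0.098
```

```bash
python3 - <<'E'
from h import *
s=bot.read_state(); print(s["time"],tc(),RC.T@s["wrist_force"],s["q"],s["width"])
p=tc(); print(rel(cw(p[0],-58,p[2]),RT))
c=cam("wrist"); cv2.imwrite("pics/w15.png",c["color"][:,:,::-1])
E
```

```text
17.4167 [  1.102  -69.4473  46.2413] [ 2.5924  2.0874 -3.9543] [ 0.1315 -0.0057  2.2561  0.3389  0.3021 -2.0377] 0.0978011438855755
[-0.0027  1.1447  0.0016  0.0806  0.0867  0.1335]
```

View pics/w15.png

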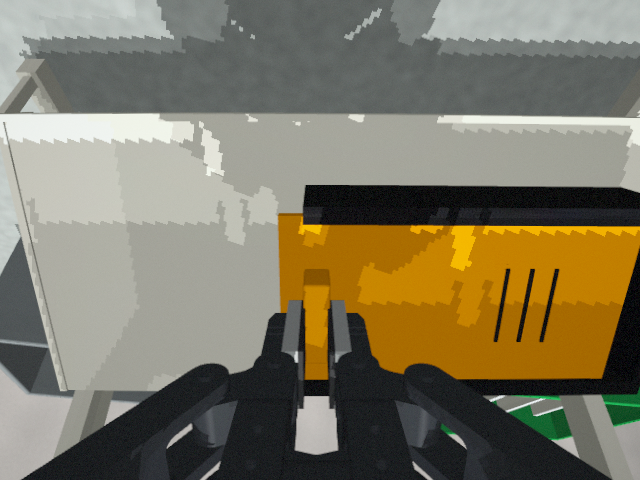

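servo_tool(
  plan=[
    [[0, 0.3, 0, 0, 0, 0], [0, 0.6, 0, 0, 0, 0], [0, 0.9, 0, 0, 0, 0], [0, 1.1, 0, 0, 0, 0], [0, 1.2, 0, 0, 0, 0], [0, 1.25, 0, 0, 0, 0], [0, 1.25, 0, 0, 0, 0]],
  ],
)

```text
time: 18.05
tool_pos: [0.6168, 0.1531, 0.1224]
tcp_rot: [-0.384, 2.504, 0.121]
wrist_force: [3.5, -2.1, -2.7]
width: 0.099
```

```bash
python3 - <<'E'
from h import *
s=bot.read_state(); print(s["time"],tc(),RC.T@s["wrist_force"],s["width"])
E
```

```text
18.05 [  1.1958 -57.6336  46.2779] [ 0.6452 -2.9863 -3.759 ] 0.09904709862171965
```

servo_tool(
  plan=[
    [[0, 0.1, 0, 0, 0, 0], [0, 0.2, 0, 0, 0, 0], [0, 0.25, 0, 0, 0, 0], [0, 0.25, 0, 0, 0, 0]],
  ],
)

```text
time: 18.38
tool_pos: [0.6167, 0.1533, 0.1225]
tcp_rot: [-0.383, 2.503, 0.117]
wrist_force: [2.5, -11.5, -0.2]
width: 0.1
```

```bash
python3 - <<'E'
from h import *
s=bot.read_state(); print(s["time"],tc(),RC.T@s["wrist_force"],s["width"])
c=cam("wrist"); cv2.imwrite("pics/w16.png",c["color"][:,:,::-1])
E
```

```text
18.3833 [  1.2515 -57.3954  46.3294] [ -0.9553 -11.7629   0.4689] 0.100011485161402
```

View pics/w16.png

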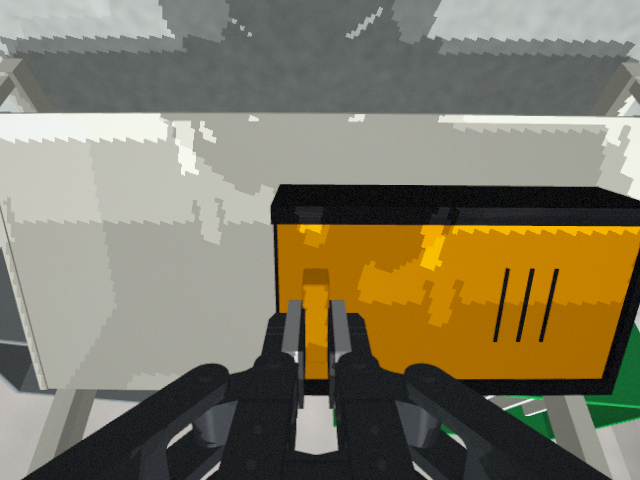

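servo_tool(
  plan=[
    [[0, 0.15, 0, 0, 0, 0], [0, 0.3, 0, 0, 0, 0], [0, 0.3, 0, 0, 0, 0]],
  ],
)

```text
time: 18.68
tool_pos: [0.6167, 0.1534, 0.1226]
tcp_rot: [-0.381, 2.502, 0.112]
wrist_force: [3.7, -16.6, -0.8]
width: 0.098
```

```bash
python3 - <<'E'
from h import *
s=bot.read_state(); print(s["time"],tc(),RC.T@s["wrist_force"],s["width"])
E
```

```text
18.6833 [  1.307  -57.3212  46.3916] [ -1.6481 -16.9823   0.186 ] 0.097849723370262
```

It holds against 17 N, above the ridge force, with no further motion, so the lid is on its end stop. Relaxing, then opening and retracting.

servo_tool(
  plan=[
    [[0, 0, 0, 0, 0, 0], [0, 0, 0, 0, 0, 0]],
  ],
)

```text
time: 18.85
tool_pos: [0.6168, 0.1528, 0.1224]
tcp_rot: [-0.38, 2.502, 0.112]
wrist_force: [3.0, -0.9, -3.0]
width: 0.094
```

servo_tool(
  plan=[
    [[0, 0, 0, 0, 0, 0], [0, 0, 0, 0, 0, 0], [0, 0, 0, 0, 0, 0], [0, 0, 0, 0, 0, 0], [0, 0, -1, 0, 0, 0], [0, 0, -3, 0, 0, 0], [0.5, 0, -6, 0, 0, 0], [1.5, 0, -10, 0, 0, 0], [3, 0, -14, 0, 0, 0], [4, 0, -18, 0, 0, 0], [5, 0, -21, 0, 0, 0], [5, 0, -23, 0, 0, 0], [5, 0, -23, 0, 0, 0]],
  ],
  claw=3.4,
)

```text
time: 19.93
tool_pos: [0.4509, 0.1023, 0.2875]
tcp_rot: [-0.378, 2.492, 0.11]
wrist_force: [1.3, 0.2, 1.3]
width: 0.396
```

```bash
python3 - <<'E'
from h import *
s=bot.read_state(); print(s["time"],tc(),s["wrist_force"],s["width"])
c=cam("wrist"); cv2.imwrite("pics/w17.png",c["color"][:,:,::-1])
def cs(uv,z):
    e,dd=ray(c,uv); e=RC.T@(e-pc); dd=RC.T@dd; return (e+dd*(z-e[2])/dd[2])*1000
print(proj(c,[cw(-36,71,37.5),cw(-36,-73,37.5),cw(-43,-75,41),cw(-43,75,41)]).round(1).tolist())
t=cam("top"); cv2.imwrite("pics/t17.png",t["color"][:,:,::-1])
q=cam("side"); cv2.imwrite("pics/s17.png",q["color"][:,:,::-1])
E
```

```text
19.9333 [-46.2452 -56.8398 281.0731] [1.2577 0.2008 1.2967] 0.3962085516951963
[[449.5, 198.1], [302.6, 197.3], [300.3, 191.1], [455.6, 192.0]]
```

View pics/w17.png

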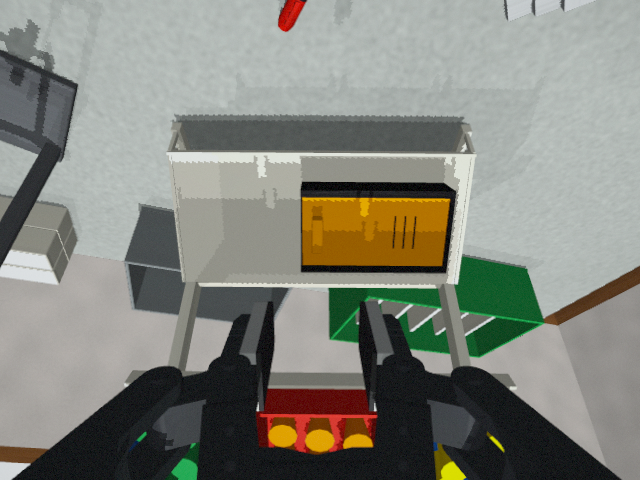

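View pics/t17.png

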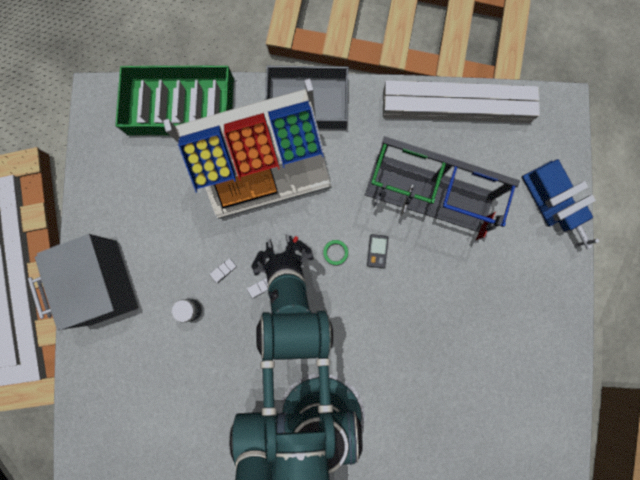

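View pics/s17.png

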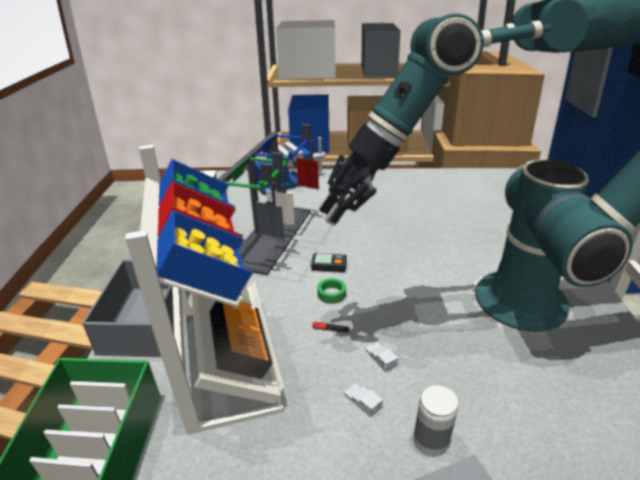

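The lid covers the case from x=302 to 447, and nothing else has moved. I'll do one enlarged check of the lid ends, then hand in.

```bash
python3 - <<'E'
from h import *
import pickle
c=cam("wrist"); crop(c,290,170,470,285,"w18",4.4); pickle.dump(c,open("w18.pkl","wb"))
E
```

```text
(no output)
```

View pics/w18.png

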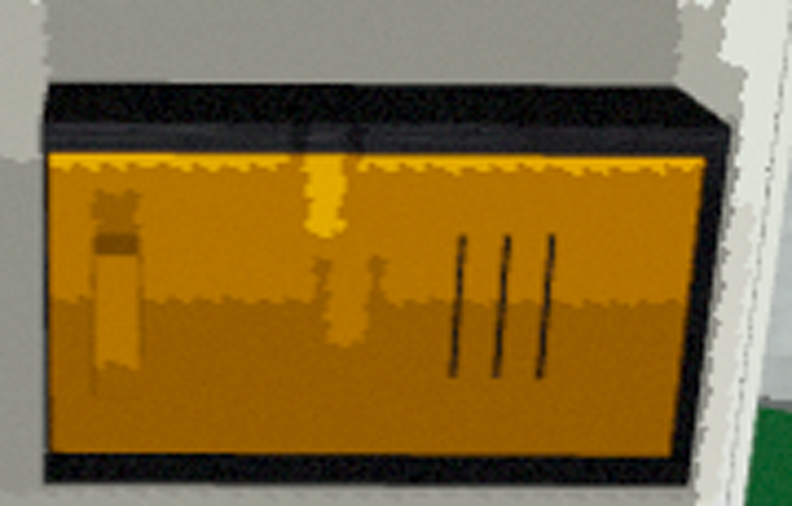

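The lid reaches the +y wall with no gap (crop x 700 against wall 708–725), and its -y end lies just inside the case end (50 against 46). Handing in.

```bash
python3 -c "
from workcell import finish_job
print(finish_job())"
```

```text
the job is handed in; nothing more can be done
None
```

I completed the job and handed it in at about 20 s of the 53 s allowed; the hand-in reported no verdict.

- **Coupon:** The white coupon hangs on the green rail, inboard of the grey one. The last side and top views show it hanging freely.
- **Step block:** The smallest block lies flat in the open bay of the case. When released, it slid a few millimetres down the foam to the bay's lower wall. It was not visible after the lid closed.
- **Lid:** The amber lid is fully home. It held at its end stop against 17 N, which is more than the 8 to 10 N of the end ridge. The last close-up shows its end meeting the case wall with no gap.
- **Everything else:** Nothing else appears moved in the last views, and the robot is clear of everything.

Two measurements disagreed with what I expected:

- **Bay floor:** The block touched down about 3 mm higher than my measured case position predicted. That gave a brief contact force of about 33 N through the block.
- **Block position:** The fixed cameras and the wrist camera differed by 3 to 4 mm on where the block was. I used the wrist camera's value.

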